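# Blow out the rinsed pump pot into a cup and hold the pump down

## Task

Both pump pots in the coffee tray have been rinsed and emptied; blow the last drops out of the one with the round push plunger. First stand the white handleless cup upright on the drip grate, centred under that pot's spout, and let go of it; only then press the plunger all the way down to its stop and keep it down: finish while you are still holding it fully pressed, with the cup still in place. Leave the lever pot's pump and all the other things as they are.

Things in the scene. Friction and masses are not known exactly. Their poses are not given: they have to be found in the camera images.
- cup_mid (a point): Centre of the white porcelain cup without a handle, half-way up: 66 mm across the rim, 52 mm at the foot, 80 mm tall, 4 mm wall, about 0.18 kg, open at the top; it starts upright on the table beside the tray. Outside diameter at this height is 63 mm. Its z axis is the cup's axis, pointing up. When the cup stands on a drip grate this point is 100 mm above the table.
- spout (a point): Lower end of the downward nozzle (20 mm across) of the pot with the push plunger, 213 mm above the table. Its x axis points level from here to the pot's axis (125 mm away), so the cup goes in from the -x side; z is up. The spout beak runs from the nozzle back to the pot, 32 mm wide, 234 to 256 mm above the table. Straight below is the centre of a drip grate.
- pot: The pot with the push plunger: fixed steel cylinder 128 mm across, black head up to 281 mm above the table, spout towards its own -x; origin on its axis at the underside, 20 mm above the table. Its drip grate is a fixed round steel disc 100 mm across, top 60 mm above the table, centre 125 mm in front (-x).
- lever_pot: The taller pot with a pump lever on top (up to 360 mm above the table), 140 mm across, fixed, beside the other pot in the same tray (240 mm between their axes, on either side), with its own drip grate in front; origin on its axis, 20 mm above the table. Not to be used.
- tray: Fixed black coffee tray that carries both pots and grates: 390 mm deep, 480 mm wide, open side to its own -x; origin under its middle on the table. Front wall 46 mm high, 190 mm in front of the origin; side walls up to 90 mm; a tall stack of paper cups stands between the pots (285 mm high). Everything in it is turned like the tray.
- plunger_top (a point): Centre of the top of the round steel plunger cap (44 mm across, flat) on its stem on top of the push-plunger pot, on the pot's axis; moves with the plunger: 332 mm above the table when up, 292 mm when fully down, where the underside of the cap is close over the pot's head.
- plunger (a joint): How far the plunger is pressed down, m: 0 = up, 0.040 = fully down at its stop. A spring pushes it up: about 5 N at first, 15 N at the stop; it rises by itself when let go.
- lever (a joint): Pump lever of the taller lever pot (not to be used), rad: 0 = up, 0.22 = fully pressed.
- cup: The same cup; origin at the centre of its underside.
- mug: Blue mug with handle, 82 mm across, 92 mm tall, on the table; origin at the centre of its underside. To be left alone.
- sugar: Sugar caster, glass with pointed steel top, 72 mm across, 150 mm tall, on the table; origin under its centre. To be left alone.
- creamer_can: White and blue creamer can, 55 mm across, 130 mm tall, on the table; origin under its centre. To be left alone.
- lids: Stack of white cup lids, 82 mm across, 51 mm tall, in the tray between the two drip grates, top at 71 mm above the table; origin under its centre. To be left alone.
- milk_a: Small coffee-cream portion cup, 38 mm across, 21 mm tall, on the table; origin under its centre. To be left alone.
- milk_b: Another such cream portion. To be left alone.

How it is judged:
By the outcome, as a careful person would: the job done as asked, in the order asked, and still so for the second after the job is handed in, while the arm keeps its last pose, push and grip.
It also fails if it takes over 54 s, if anything falls off the work surface, if the arm or the gripper's body presses on something with over 40 N, if the wrist force passes 120 N, or if a joint passes its speed limit or range.

## Robot

A 7-joint arm with a two-finger parallel gripper is mounted at the origin on the work surface. World frame = base frame: x ahead of the robot, y to its left, z up, the work surface at z = 0. Lengths are in m, angles in rad, forces in N, time in s.
With the tool pointing down it reaches from about 0.35 to 0.9 m from the base axis. Payload 8.1 kg.
Tool frame: the origin (TCP) lies at the very end of the fingers, on their centre line; the grasp point (between the pads) lies 19 mm behind it; z points along the fingers, y is the direction in which the jaws open and shut (so a half turn about z gives the same grasp; the last joint's range is limited). The gripper opens to 85 mm and grips with 20 to 120 N. Pads are 22 mm wide; open, the fingers measure 114 mm over their backs; the gripper's body (76 mm by 85 mm) begins 54 mm behind the grasp point. The pads swing forward as they close: fully open they stand 13 mm farther back than shut.
Start: joints at [1.168, 0.434, 0.025, 1.573, -0.012, 1.134, -0.075], TCP at [0.185, -0.597, 0.231] pointing down, gripper open.
Joint ranges: [-2.62, 2.62], [-0.44, 2.09], [-1.27, 1.32], [0.08, 2.57], [-1.32, 4.46], [0.12, 2], [-2.74, 2.74]. Speed limits (rad/s): [2.22, 2.22, 3.01, 3.01, 3.14, 3.14, 3.14].

## Interface

Orientations are given as a unit quaternion [x, y, z, w].
In Python, from bench import ctrl gives the robot as it stands. The module is installed in compiled form; this text tells all that it offers.
- The arm moves only by the shell command python3 -m inch 'ROWS' [FORCE]. ROWS is text: rows parted by semicolons, each of 7 numbers parted by spaces: the shift along the tool's x, y, z in m, then the turn, a rotation vector about the tool's x, y, z in degrees, then the opening in per cent of the stroke, from 0 (shut) to 100 (fully open). In form: dx dy dz wx wy wz claw; .... A call has exactly 8 rows; each row shifts and turns the pose as measured when the row begins, along the tool's axes as they then stand; what a row does not reach is not made up. A row lasts 1/8 s, in which the tool goes at most 62.5 mm and 10.7 degrees, less where a joint would pass 70% of its speed; a pose out of reach is approached as far as the arm can. A call is refused whole if a number of a shift passes 0.0625 or a number of a turn 10.7, either way. A call with a gripper value outside its range is refused whole. The fingers move at their own pace and stop on an object; FORCE is the grip in N (left out, the last holds). Time passes only in rows, so rows that do not move let the fingers close, or fill a call up. It gives the time, the measured TCP pose, the force and the opening at its end, in the units of the state.
- ctrl.get_obs(): the state, without advancing time (a new reading comes with each control period).
- ctrl.read_camera(name): name is "scene" or "side" or "wrist"; returns (picture, depth): 400x640x3 uint8, blue, green, red; 400x640 float32, m along the optical axis (not along the pixel's ray), 0 where there is no reading.
- ctrl.camera_info(name): a dict with "intrinsics" (3x3 intrinsics, pixels), "world_to_cam" (4x4, takes a point from world to camera coordinates). Camera axes: x right, y up, looking along -z (the intrinsics and any distortion apply to the point x, -y, -z); pixel columns grow to the right and rows downward; lengths in m; the calibration is good to about 2 mm. The wrist camera is an equidistant fisheye: a pixel r from the principal point sees the ray r / f radians off the axis. A picture is of the moment at which its call begins: read the wrist's pose just before it. camera_info takes no time and is no camera call; for the wrist camera it gives the pose at the moment of the call.
- ctrl.job_done(): hands the job in, once; it reports no verdict.
Trained networks look in the newest picture that a camera, given by its name, has taken for a name from the list of things; names that differ only in an ending like _2 or _b are one class to them, and where a whole thing is asked for, a point or a joint stands for the part that bears it (a point fixed in the world has none). Each returns a list of dicts, best first, with "confidence" (0 to 1); they miss things now and then, are a little off and sometimes report something else, mostly with a low value. They report only what shows in the picture. A call takes as long as a camera call.
- ctrl.boxes_of(camera, thing): "box" ([left, top, right, bottom] in pixels, round what is visible of it).
- ctrl.masks_of(camera, thing): "region" (400x640 bool, what is visible of it) and "box" ([left, top, right, bottom] in pixels, round what is visible of it).
The state is a dict: "time_s": time; "q": joint angles; "joint_vel": joint speeds; "joint_torque": joint torques, N m; "ee_pos": TCP position; "tcp_rot": TCP orientation; "force": force on the tool from outside, world axes, zero at the start; "moment": the same for the moment, N m; "finger_gap": finger opening in m.
Only numpy, scipy, OpenCV 4.12 (cv2) and the standard library are available. Lean on these libraries where they do the work, as an engineer would, in place of code of your own. Each camera call takes 0.05 s, during which the arm holds its last target. There are 200 camera calls.

## Working session

There is one attempt and no reset: what is moved stays moved. The work goes in short steps, Python scripts to look and compute and a shell command to move; the robot and the scene stay as the last step left them, time stands still between calls to the robot, and variables do not carry over. Pictures are saved under pics/ and viewed, about 8 in all and at most 12, crops included, and the job is handed in when it is done.

```bash
mkdir -p pics; cat > h.py <<'E'
import numpy as np, cv2
from bench import ctrl
from scipy.spatial.transform import Rotation as R
def world(name, u, v, d):
    ci=ctrl.camera_info(name); K=np.array(ci["intrinsics"]); T=np.linalg.inv(np.array(ci["world_to_cam"]))
    x=(u-K[0,2])/K[0,0]; y=(v-K[1,2])/K[1,1]
    p=np.stack([x*d,-y*d,-d,np.ones_like(d)],-1)
    return (p@T.T)[...,:3]
def cloud(name, dep, reg):
    v,u=np.nonzero(reg&(dep>0)); return world(name,u.astype(float),v.astype(float),dep[v,u].astype(float))
E
python3 - <<'E'
from h import *
o=ctrl.get_obs(); print(o["time_s"],o["ee_pos"],o["tcp_rot"],o["finger_gap"])
ims=[]
for c in("scene","side"):
    im,d=ctrl.read_camera(c); np.save(c+"_d.npy",d)
    for t in("cup_mid","pot","lever_pot","plunger_top","mug","lids","sugar","creamer_can","milk_a","tray"):
        for m in ctrl.masks_of(c,t)[:2]:
            if m["confidence"]<.3: continue
            P=cloud(c,d,m["region"])
            if len(P)<5: continue
            print(c,t,round(m["confidence"],2),[int(x) for x in m["box"]],"lo",np.percentile(P,3,0).round(3),"hi",np.percentile(P,97,0).round(3),"med",np.median(P,0).round(3))
    cv2.imwrite(f"pics/{c}.png",im)
E
```

```text
0.0 [ 0.18437932 -0.59664572  0.23054041] [ 9.88791301e-01  1.49302164e-01 -1.85168245e-04 -7.69180106e-04] 0.08524173910536699
scene cup_mid 0.87 [354, 161, 375, 192] lo [0.499 0.341 0.008] hi [0.558 0.404 0.082] med [0.529 0.364 0.055]
scene pot 0.59 [196, 264, 271, 371] lo [ 0.517 -0.334  0.036] hi [ 0.677 -0.222  0.332] med [ 0.638 -0.287  0.24 ]
scene lever_pot 0.61 [275, 188, 349, 310] lo [ 0.555 -0.103  0.039] hi [0.718 0.016 0.352] med [ 0.68  -0.054  0.281]
scene plunger_top 0.64 [217, 271, 236, 298] lo [ 0.591 -0.288  0.287] hi [ 0.628 -0.253  0.335] med [ 0.613 -0.273  0.332]
scene mug 0.75 [386, 176, 420, 208] lo [0.624 0.337 0.019] hi [0.699 0.42  0.093] med [0.659 0.375 0.061]
scene lids 0.63 [237, 266, 267, 287] lo [ 0.461 -0.142  0.048] hi [ 0.527 -0.101  0.074] med [ 0.495 -0.121  0.068]
scene sugar 0.69 [376, 131, 398, 173] lo [0.501 0.469 0.01 ] hi [0.555 0.514 0.145] med [0.534 0.482 0.083]
scene creamer_can 0.8 [386, 205, 413, 253] lo [0.71  0.221 0.003] hi [0.758 0.285 0.133] med [0.74  0.232 0.092]
scene milk_a 0.57 [295, 173, 308, 186] lo [ 0.331  0.246 -0.   
[... 797 characters left out ...]
-0.092  0.071] med [ 0.489 -0.113  0.064]
side sugar 0.73 [272, 345, 309, 399] lo [0.487 0.482 0.013] hi [0.55  0.644 0.278] med [0.513 0.521 0.111]
side creamer_can 0.95 [216, 231, 249, 282] lo [0.708 0.233 0.008] hi [0.752 0.277 0.13 ] med [0.725 0.268 0.092]
side milk_a 0.64 [381, 272, 395, 287] lo [0.35  0.177 0.002] hi [0.382 0.211 0.023] med [0.366 0.198 0.019]
side milk_a 0.61 [326, 61, 341, 82] lo [ 0.591 -0.285  0.285] hi [ 0.624 -0.249  0.333] med [ 0.607 -0.26   0.328]
side tray 0.67 [228, 89, 407, 253] lo [ 0.402 -0.351  0.004] hi [0.792 0.102 0.097] med [ 0.542 -0.013  0.037]
side tray 0.6 [380, 272, 399, 288] lo [0.35  0.177 0.004] hi [0.381 0.211 0.022] med [0.365 0.198 0.019]
```

View pics/scene.png

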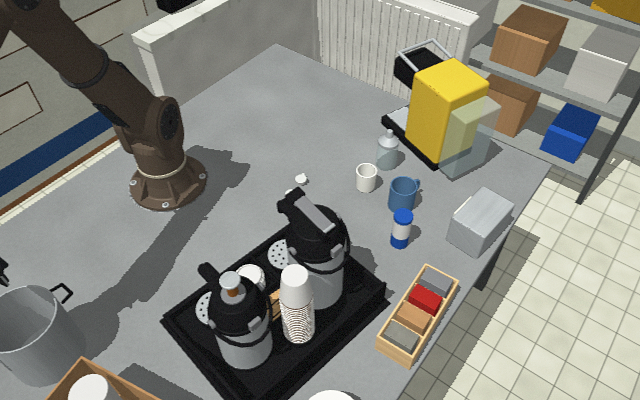

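View pics/side.png

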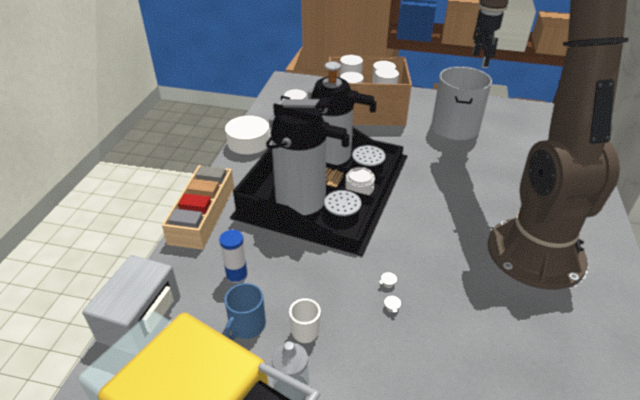

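```bash
python3 - <<'E'
from h import *
from scipy.optimize import least_squares
# grates, walls by height bands
A=[]
for c in("scene","side"):
    d=np.load(c+"_d.npy"); P=cloud(c,d,np.ones_like(d,bool)); A.append(P)
    def circ(Q,r):
        f=least_squares(lambda s:np.hypot(Q[:,0]-s[0],Q[:,1]-s[1])-r,np.r_[np.median(Q,0)[:2]+[.03,0]],loss='soft_l1',f_scale=.003); return f.x.round(4),len(Q),round(float(np.sqrt(np.mean(f.fun**2))),4)
    b=lambda lo,hi,x0,x1,y0,y1:P[(P[:,2]>lo)&(P[:,2]<hi)&(P[:,0]>x0)&(P[:,0]<x1)&(P[:,1]>y0)&(P[:,1]<y1)]
    print(c,"pot",circ(b(.07,.2,.54,.68,-.36,-.2),.064),"lever",circ(b(.07,.2,.55,.75,-.12,.06),.07))
    Q=b(.322,.345,.55,.66,-.33,-.2); print("cap",Q.mean(0),(Q.min(0)+Q.max(0))/2,len(Q))
    Q=b(.015,.07,.48,.57,.33,.43);print("cup",circ(Q,.0312))
    Q=b(.055,.066,.42,.56,-.34,-.16); print("grate",Q.min(0),Q.max(0),Q.mean(0),len(Q))
    Q=b(.205,.262,.42,.545,-.34,-.16); print("spout",Q.min(0),Q.max(0),Q.mean(0),len(Q))
    print("lowest nozzle",b(.205,.225,.42,.545,-.34,-.16).mean(0))
    Q=b(.04,.05,.35,.45,-.36,.1);print("front wall",np.polyfit(Q[:,1],Q[:,0],1))
E
```

```text
scene pot (array([ 0.712 , -0.3201]), 1274, 0.0207) lever (array([ 0.7669, -0.0688]), 919, 0.0269)
cap [ 0.60976977 -0.27129935  0.33188609] [ 0.60835992 -0.26975222  0.33162004] 317
cup (array([0.5272, 0.3726]), 355, 0.0027)
grate [ 0.43342274 -0.30279555  0.05529597] [ 0.50287429 -0.2269469   0.06546095] [ 0.46222704 -0.27288651  0.06006587] 301
spout [ 0.47505938 -0.28385032  0.23996837] [ 0.54485014 -0.23967746  0.26165677] [ 0.51665267 -0.25947343  0.25507998] 334
lowest nozzle [nan nan nan]
front wall [0.10708197 0.44160917]
side pot (array([ 0.6092, -0.2699]), 633, 0.004) lever (array([ 0.6449, -0.0329]), 2020, 0.0058)
cap [ 0.60794029 -0.26346926  0.32981271] [ 0.60869415 -0.2676053   0.32835373] 113
cup (array([0.5267, 0.3764]), 775, 0.002)
grate [ 0.43399724 -0.3004804   0.05501235] [ 0.55968883 -0.16021448  0.06599335] [ 0.48774595 -0.24635636  0.0591351 ] 522
spout [ 0.47525792 -0.27483731  0.2079808 ] [ 0.54489433 -0.2323635   0.26113535] [ 0.50977658 -0.24656104  0.24452411] 302
lowest nozzle [ 0.49599169 -0.24891324  0.21737025]
front wall [0.10477062 0.44111297]<stdin>:15: RuntimeWarning: Mean of empty slice.
  ret = um.true_divide(
```

The scene shows the plunger pot at px (235,320) with the lever pot to its right at (320,240), and the white cup at (366,178). The side view agrees: plunger pot (335,110), its grate (369,156), cup (305,320). A grey stock pot stands near the start pose, so I'll check the path and refine the grate position.

```bash
cat >> h.py <<'E'
def Rt(az,tilt,flip=0):
    a,t=np.radians([az,tilt]); z=np.array([np.cos(a)*np.sin(t),np.sin(a)*np.sin(t),-np.cos(t)])
    y=np.array([np.sin(a),-np.cos(a),0])*(-1 if flip else 1)
    return R.from_matrix(np.stack([np.cross(y,z),y,z],1))
def plan(p,Rg,n,claw,grasp=False):
    "rows from the measured pose to TCP (or grasp point) p with orientation Rg"
    o=ctrl.get_obs(); p=np.array(p,float)
    if grasp: p=p+.019*Rg.as_matrix()[:,2]
    p0=np.array(o["ee_pos"]); R0=R.from_quat(o["tcp_rot"]); rv=(R0.inv()*Rg).as_rotvec()
    print("t",round(o["time_s"],2),"at",p0.round(4),"to",p.round(4),"F",np.round(o["force"],1),"gap",round(o["finger_gap"],4),"q",np.round(o["q"],2))
    for i in range(n):
        Ri=R0*R.from_rotvec(rv*i/n); s=Ri.inv().apply((p-p0)/n)
        print(*[f"{x:.4f}" for x in s],*[f"{x:.1f}" for x in np.degrees(rv)/n],claw,end="; " )
    print()
E
python3 - <<'E'
from h import *
A=[]
for c in("scene","side"):
    d=np.load(c+"_d.npy"); A.append(cloud(c,d,np.ones_like(d,bool)))
    P=A[-1]; Q=P[(np.hypot(P[:,0]-.485,P[:,1]+.254)<.062)&(abs(P[:,2]-.06)<.006)]
    print(c,"grate mec",cv2.minEnclosingCircle(Q[:,:2].astype(np.float32)),np.percentile(Q,[2,98],axis=0).mean(0))
    Q=P[(abs(P[:,2]-.258)<.006)&(P[:,0]>.46)&(P[:,0]<.54)&(abs(P[:,1]+.26)<.05)]
    for x in (.48,.5,.52): 
        q=Q[abs(Q[:,0]-x)<.01]; print(x,len(q),q[:,1].min(),q[:,1].max()) if len(q) else 0
P=np.vstack(A)
for y in np.arange(-.65,.45,.1):
    row=[]
    for x in np.arange(.1,.8,.1):
        q=P[(abs(P[:,0]-x)<.05)&(abs(P[:,1]-y)<.05)&(P[:,2]<.6)]; row.append(round(float(np.percentile(q[:,2],99)),2) if len(q)>3 else -1)
    print(round(y,2),row)
plan([.38,0,.33],Rt(20,0),16,100)
E
```

```text
scene grate mec ((0.4705717861652374, -0.26328182220458984), 0.04650502651929855) [ 0.46740542 -0.26656471  0.05968933]
0.48 11 -0.26587141698198835 -0.24187798161283558
0.5 97 -0.27136614155179883 -0.2396774618163578
0.52 95 -0.27317597584322645 -0.24221774950836206
side grate mec ((0.4903413951396942, -0.24907247722148895), 0.056579768657684326) [ 0.48555873 -0.2485607   0.059183  ]
0.48 4 -0.26098010612428024 -0.24111982042225688
0.5 37 -0.2642577785131328 -0.23547852050711615
0.52 34 -0.2725574907785637 -0.23814780846907424
-0.65 [0.19, 0.34, 0.19, 0.17, 0.18, 0.18, 0.18]
-0.55 [0.19, 0.45, 0.19, 0.18, 0.18, 0.16, -1]
-0.45 [0.01, 0.19, 0.1, 0.01, 0.01, 0.01, -1]
-0.35 [0.01, 0.01, 0.01, 0.05, 0.07, 0.28, 0.25]
-0.25 [0.01, 0.01, 0.01, 0.06, 0.26, 0.33, 0.27]
-0.15 [0.6, 0.01, 0.01, 0.05, 0.07, 0.28, 0.29]
-0.05 [0.56, 0.01, 0.01, 0.05, 0.29, 0.36, 0.34]
0.05 [0.34, 0.01, 0.01, 0.05, 0.28, 0.31, 0.31]
0.15 [0.01, 0.01, 0.01, 0.02, 0.04, 0.01, 0.01]
0.25 [0.01, 0.01, 0.02, 0.02, 0.01, 0.01, 0.13]
0.35 [0.01, 0.01, 0.01, 0.01, 0.08, 0.09, 0.09]
t 1.1 at [ 0.1846 -0.5972  0.2313] to [0.38 0.   0.33] F [-0.1 -0.4 -0.4] gap 0.0855 q [ 1.17  0.43  0.03  1.57 -0.01  1.13 -0.08]
0.0227 -0.0321 -0.0062 0.0 0.0 -0.2 100; 0.0228 -0.0320 -0.0062 0.0 0.0 -0.2 100; 0.0229 -0.0319 -0.0062 0.0 0.0 -0.2 100; 0.0230 -0.0318 -0.0062 0.0 0.0 -0.2 100; 0.0231 -0.0318 -0.0062 0.0 0.0 -0.2 100; 0.0232 -0.0317 -0.0062 0.0 0.0 -0.2 100; 0.0233 -0.0316 -0.0062 0.0 0.0 -0.2 100; 0.0234 -0.0316 -0.0062 0.0 0.0 -0.2 100; 0.0235 -0.0315 -0.0062 0.0 0.0 -0.2 100; 0.0236 -0.0314 -0.0062 0.0 0.0 -0.2 100; 0.0237 -0.0313 -0.0062 0.0 0.0 -0.2 100; 0.0238 -0.0313 -0.0062 0.0 0.0 -0.2 100; 0.0239 -0.0312 -0.0062 0.0 0.0 -0.2 100; 0.0240 -0.0311 -0.0062 0.0 0.0 -0.2 100; 0.0241 -0.0310 -0.0062 0.0 0.0 -0.2 100; 0.0241 -0.0310 -0.0062 0.0 0.0 -0.2 100;
```

```bash
python3 -m inch '0.015 -0.02 -0.04 0 0 0 100; 0.022 -0.032 -0.04 0 0 0 100; 0.027 -0.042 -0.02 0 0 0 100; 0.03 -0.042 0 0 0 0 100; 0.03 -0.042 0 0 0 0 100; 0.03 -0.042 0 0 0 0 100; 0.03 -0.042 0 0 0 0 100; 0.03 -0.042 0 0 0 0 100'; python3 -c "
from h import *
plan([.39,.1,.28],Rt(30,30),16,100)"
```

```text
time_s: 2.1
ee_pos: [0.3017, -0.2363, 0.3345]
tcp_rot: [0.989, 0.146, 0.001, 0.002]
force: [1.0, 0.0, -0.2]
finger_gap: 0.0852
t 2.1 at [ 0.3017 -0.2363  0.3345] to [0.39 0.1  0.28] F [ 1.   0.  -0.2] gap 0.0852 q [ 0.77 -0.04 -0.24  1.91 -0.01  1.26 -0.74]
0.0114 -0.0185 0.0034 0.2 1.9 -0.8 100; 0.0115 -0.0184 0.0038 0.2 1.9 -0.8 100; 0.0116 -0.0182 0.0042 0.2 1.9 -0.8 100; 0.0117 -0.0180 0.0047 0.2 1.9 -0.8 100; 0.0118 -0.0178 0.0052 0.2 1.9 -0.8 100; 0.0119 -0.0176 0.0056 0.2 1.9 -0.8 100; 0.0120 -0.0174 0.0061 0.2 1.9 -0.8 100; 0.0120 -0.0172 0.0065 0.2 1.9 -0.8 100; 0.0120 -0.0171 0.0070 0.2 1.9 -0.8 100; 0.0120 -0.0169 0.0074 0.2 1.9 -0.8 100; 0.0120 -0.0167 0.0079 0.2 1.9 -0.8 100; 0.0120 -0.0165 0.0084 0.2 1.9 -0.8 100; 0.0119 -0.0163 0.0088 0.2 1.9 -0.8 100; 0.0118 -0.0161 0.0093 0.2 1.9 -0.8 100; 0.0118 -0.0159 0.0097 0.2 1.9 -0.8 100; 0.0117 -0.0156 0.0102 0.2 1.9 -0.8 100;
```

```bash
python3 -m inch '0.015 -0.042 0.003 0 0 0 100; 0.02 -0.042 0.003 0 1.5 -2 100; 0.023 -0.042 0.004 0 3 -2 100; 0.024 -0.042 0.005 0 3 -2 100; 0.024 -0.042 0.006 0 3 -2 100; 0.024 -0.042 0.007 0 3 -2 100; 0.024 -0.042 0.008 0 3 -2 100; 0.024 -0.042 0.008 0 3 -2 100'; python3 -c "
from h import *
g=Rt(35,45); plan(np.array([.527,.3745,.055])-.1*g.as_matrix()[:,2],g,8,100,True)"
```

```text
time_s: 3.1
ee_pos: [0.3437, 0.158, 0.3112]
tcp_rot: [0.947, 0.269, 0.175, -0.023]
force: [1.1, 0.4, 0.6]
finger_gap: 0.0855
t 3.1 at [0.3437 0.158  0.3112] to [0.4801 0.3416 0.1123] F [1.1 0.4 0.6] gap 0.0855 q [ 0.47 -0.31 -0.77  2.17 -0.33  0.86 -1.16]
0.0165 -0.0120 0.0319 0.6 3.1 -0.2 100; 0.0148 -0.0117 0.0329 0.6 3.1 -0.2 100; 0.0130 -0.0113 0.0338 0.6 3.1 -0.2 100; 0.0112 -0.0109 0.0345 0.6 3.1 -0.2 100; 0.0093 -0.0105 0.0352 0.6 3.1 -0.2 100; 0.0074 -0.0101 0.0357 0.6 3.1 -0.2 100; 0.0055 -0.0098 0.0362 0.6 3.1 -0.2 100; 0.0036 -0.0094 0.0365 0.6 3.1 -0.2 100;
```

```bash
python3 -m inch '0.0165 -0.012 0.032 0.6 3.2 -0.2 100; 0.015 -0.012 0.033 0.6 3.2 -0.2 100; 0.013 -0.0115 0.034 0.6 3.2 -0.2 100; 0.011 -0.011 0.0345 0.6 3.2 -0.2 100; 0.0095 -0.0105 0.035 0.6 3.2 -0.2 100; 0.0075 -0.01 0.036 0.6 3.2 -0.2 100; 0.0055 -0.01 0.036 0.6 3.2 -0.2 100; 0.0035 -0.0095 0.0365 0.6 3.2 -0.2 100'; python3 - <<'E'
from h import *
g=Rt(35,45)
im,d=ctrl.read_camera("wrist"); cv2.imwrite("pics/w1.png",im)
for m in ctrl.masks_of("wrist","cup")[:2]:
    print(m["confidence"],m["box"])
    ci=ctrl.camera_info("wrist");K=np.array(ci["intrinsics"]);T=np.linalg.inv(np.array(ci["world_to_cam"]))
    v,u=np.nonzero(m["region"]&(d>0)); z=d[v,u]
    a=(u-K[0,2])/K[0,0]; b=(v-K[1,2])/K[1,1]; r=np.hypot(a,b); s=np.tan(r)/np.maximum(r,1e-9)
    P=(np.stack([a*s*z,-b*s*z,-z,np.ones_like(z)],-1)@T.T)[:,:3]
    print(np.percentile(P,[3,50,97],axis=0).round(3))
    Q=P[P[:,2]>.074]; print("rim",len(Q),cv2.minEnclosingCircle(Q[:,:2].astype(np.float32)))
plan([.527,.3745,.055],g,8,100,True)
E
```

```text
time_s: 4.1
ee_pos: [0.4319, 0.2245, 0.206]
tcp_rot: [0.92, 0.263, 0.286, -0.045]
force: [0.4, -0.9, -0.4]
finger_gap: 0.0854
0.64 [209.1, 96.2, 270.9, 173.4]
[[0.496 0.344 0.006]
 [0.529 0.381 0.054]
 [0.556 0.405 0.08 ]]
rim 820 ((0.5266284942626953, 0.3760187029838562), 0.033977024257183075)
0.4 [124.1, 39.4, 197.5, 136.4]
[[0.488 0.473 0.01 ]
 [0.512 0.484 0.092]
 [0.544 0.512 0.147]]
rim 2714 ((0.5195971727371216, 0.5032861232757568), 0.033083632588386536)
t 4.2 at [0.4312 0.2259 0.2059] to [0.538  0.3822 0.0416] F [-0.7  0.6  0.8] gap 0.0855 q [-0.13  0.03 -0.57  2.39  0.79  0.22 -2.43]
0.0070 -0.0113 0.0284 0.7 1.5 -0.1 100; 0.0063 -0.0109 0.0287 0.7 1.5 -0.1 100; 0.0056 -0.0105 0.0290 0.7 1.5 -0.1 100; 0.0049 -0.0102 0.0292 0.7 1.5 -0.1 100; 0.0041 -0.0098 0.0295 0.7 1.5 -0.1 100; 0.0034 -0.0094 0.0297 0.7 1.5 -0.1 100; 0.0026 -0.0091 0.0299 0.7 1.5 -0.1 100; 0.0019 -0.0087 0.0300 0.7 1.5 -0.1 100;
```

View pics/w1.png

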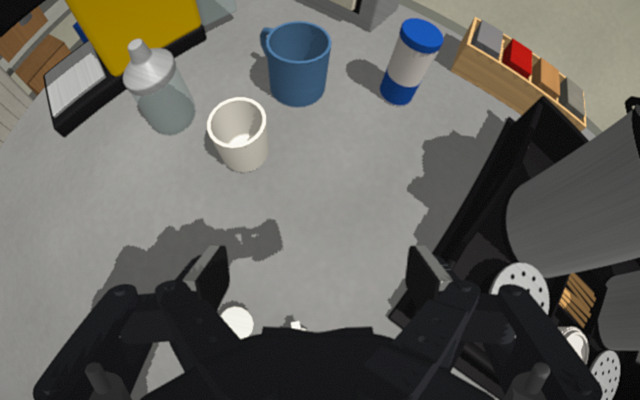

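```bash
python3 -c "
from h import *
g=Rt(38,38); plan(np.array([.527,.3755,.058])-.09*g.as_matrix()[:,2],g,8,100,True)"
```

```text
t 4.2 at [0.4312 0.2259 0.2059] to [0.4926 0.3486 0.1139] F [-0.7  0.6  0.8] gap 0.0855 q [-0.13  0.03 -0.57  2.39  0.79  0.22 -2.43]
0.0061 -0.0100 0.0170 0.9 0.6 -0.4 100; 0.0060 -0.0096 0.0172 0.9 0.6 -0.4 100; 0.0059 -0.0093 0.0175 0.9 0.6 -0.4 100; 0.0058 -0.0090 0.0177 0.9 0.6 -0.4 100; 0.0057 -0.0087 0.0179 0.9 0.6 -0.4 100; 0.0055 -0.0084 0.0181 0.9 0.6 -0.4 100; 0.0054 -0.0080 0.0182 0.9 0.6 -0.4 100; 0.0053 -0.0077 0.0184 0.9 0.6 -0.4 100;
```

```bash
python3 -m inch '0.006 -0.01 0.017 0.9 0.6 -0.4 100; 0.006 -0.0095 0.017 0.9 0.6 -0.4 100; 0.006 -0.0095 0.0175 0.9 0.6 -0.4 100; 0.006 -0.009 0.018 0.9 0.6 -0.4 100; 0.0055 -0.009 0.018 0.9 0.6 -0.4 100; 0.0055 -0.0085 0.018 0.9 0.6 -0.4 100; 0.0055 -0.008 0.018 0.9 0.6 -0.4 100; 0.0055 -0.008 0.0185 0.9 0.6 -0.4 100'; python3 -c "
from h import *
g=Rt(38,38); plan(np.array([.527,.3755,.058])-.06*g.as_matrix()[:,2],g,2,100,True); plan(np.array([.527,.3755,.058]),g,6,100,True)"
```

```text
time_s: 5.2
ee_pos: [0.4932, 0.332, 0.1638]
tcp_rot: [0.906, 0.306, 0.275, -0.096]
force: [0.3, -0.5, 0.6]
finger_gap: 0.0852
t 5.2 at [0.4932 0.332  0.1638] to [0.5071 0.36   0.0903] F [ 0.3 -0.5  0.6] gap 0.0852 q [-0.42  0.27 -0.32  2.25  1.15  0.12 -2.74]
-0.0089 -0.0066 0.0383 0.0 2.1 -0.4 100; -0.0102 -0.0067 0.0380 0.0 2.1 -0.4 100; 
t 5.2 at [0.4932 0.332  0.1638] to [0.5362 0.3827 0.043 ] F [ 0.3 -0.5  0.6] gap 0.0852 q [-0.42  0.27 -0.32  2.25  1.15  0.12 -2.74]
-0.0023 -0.0022 0.0228 0.0 0.7 -0.1 100; -0.0025 -0.0022 0.0227 0.0 0.7 -0.1 100; -0.0028 -0.0022 0.0227 0.0 0.7 -0.1 100; -0.0031 -0.0022 0.0227 0.0 0.7 -0.1 100; -0.0033 -0.0022 0.0226 0.0 0.7 -0.1 100; -0.0036 -0.0022 0.0226 0.0 0.7 -0.1 100;
```

The wrist is on a bad branch, with q6 and q7 at their limits. Turning the tool a half turn about z gives the same grasp and should carry q5 towards π, where tilting is free.

```bash
python3 -m inch '0 0 -0.01 0 0 -10 100; 0 0 -0.01 0 0 -10.5 100; 0 0 -0.01 0 0 -10.5 100; 0 0 0 0 0 -10.5 100; 0 0 0 0 0 -10.5 100; 0 0 0 0 0 -10.5 100; 0 0 0 0 0 -10.5 100; 0 0 0 0 0 -10.5 100'; python3 -c "
from h import *
g=Rt(38,38,1); plan(np.array([.527,.3755,.058])-.09*g.as_matrix()[:,2],g,8,100,True)"
```

```text
time_s: 6.2
ee_pos: [0.4823, 0.3202, 0.1965]
tcp_rot: [0.459, 0.838, 0.272, 0.116]
force: [0.2, 0.7, -0.3]
finger_gap: 0.0855
t 6.2 at [0.4823 0.3202 0.1965] to [0.4926 0.3486 0.1139] F [ 0.2  0.7 -0.3] gap 0.0855 q [ 0.1   0.28 -0.91  2.22  1.11  0.28 -1.16]
0.0017 -0.0034 0.0103 -0.4 -0.3 -11.9 100; 0.0024 -0.0030 0.0103 -0.4 -0.3 -11.9 100; 0.0031 -0.0025 0.0103 -0.4 -0.3 -11.9 100; 0.0036 -0.0019 0.0102 -0.4 -0.3 -11.9 100; 0.0039 -0.0012 0.0102 -0.4 -0.3 -11.9 100; 0.0042 -0.0004 0.0102 -0.4 -0.3 -11.9 100; 0.0042 0.0004 0.0101 -0.4 -0.3 -11.9 100; 0.0041 0.0012 0.0101 -0.4 -0.3 -11.9 100;
```

```bash
python3 -m inch '0 0 0 0 0 -10.5 100; 0 0 0 0 0 -10.5 100; 0 0 0 0 0 -10.5 100; 0 0 0 0 0 -10.5 100; 0 0 0 0 -1.5 -10.5 100; 0 0 0 0 -1.5 -10.5 100; 0 0 0 0 -1.5 -10.5 100; 0 0 0 0 -1.5 -10.5 100'; python3 -c "
from h import *
g=Rt(38,42,1); plan(np.array([.527,.3755,.058])-.09*g.as_matrix()[:,2],g,8,100,True)"
```

```text
time_s: 7.2
ee_pos: [0.4858, 0.3171, 0.2063]
tcp_rot: [-0.22, 0.912, 0.116, 0.325]
force: [0.2, -1.0, -0.3]
finger_gap: 0.0855
t 7.2 at [0.4858 0.3171 0.2063] to [0.4896 0.3463 0.1108] F [ 0.2 -1.  -0.3] gap 0.0855 q [ 0.16  0.29 -1.03  2.29  1.66  0.36 -0.23]
0.0062 0.0021 0.0106 -0.4 -0.2 -1.2 100; 0.0062 0.0022 0.0106 -0.4 -0.2 -1.2 100; 0.0062 0.0023 0.0106 -0.4 -0.2 -1.2 100; 0.0061 0.0023 0.0106 -0.4 -0.2 -1.2 100; 0.0061 0.0024 0.0106 -0.4 -0.2 -1.2 100; 0.0061 0.0024 0.0106 -0.4 -0.2 -1.2 100; 0.0061 0.0025 0.0106 -0.4 -0.2 -1.2 100; 0.0061 0.0025 0.0106 -0.4 -0.2 -1.2 100;
```

```bash
python3 -m inch '0.006 0.002 0.0105 -0.4 -0.2 -1.2 100; 0.006 0.002 0.0105 -0.4 -0.2 -1.2 100; 0.006 0.0025 0.0105 -0.4 -0.2 -1.2 100; 0.006 0.0025 0.0105 -0.4 -0.2 -1.2 100; 0.006 0.0025 0.0105 -0.4 -0.2 -1.2 100; 0.006 0.0025 0.0105 -0.4 -0.2 -1.2 100; 0.006 0.0025 0.0105 -0.4 -0.2 -1.2 100; 0.006 0.0025 0.0105 -0.4 -0.2 -1.2 100'; python3 -c "
from h import *
g=Rt(38,42,1); plan(np.array([.527,.3755,.058]),g,8,100,True); print((g.inv()*R.from_quat(ctrl.get_obs()['tcp_rot'])).as_rotvec(degrees=True), g.inv().apply(np.array(ctrl.get_obs()['ee_pos'])-np.array([.527,.3755,.058]))+[0,0,-.019])"
```

```text
time_s: 8.2
ee_pos: [0.4966, 0.3442, 0.1233]
tcp_rot: [-0.297, 0.88, 0.12, 0.35]
force: [-0.1, 0.7, 0.5]
finger_gap: 0.0855
t 8.2 at [0.4966 0.3442 0.1233] to [0.537  0.3833 0.0439] F [-0.1  0.7  0.5] gap 0.0855 q [ 0.1   0.61 -1.07  2.36  2.19  0.66 -0.5 ]
0.0017 0.0008 0.0120 -0.0 0.2 -0.1 100; 0.0017 0.0008 0.0120 -0.0 0.2 -0.1 100; 0.0017 0.0008 0.0120 -0.0 0.2 -0.1 100; 0.0016 0.0008 0.0120 -0.0 0.2 -0.1 100; 0.0016 0.0008 0.0120 -0.0 0.2 -0.1 100; 0.0016 0.0008 0.0120 -0.0 0.2 -0.1 100; 0.0015 0.0008 0.0120 -0.0 0.2 -0.1 100; 0.0015 0.0008 0.0121 -0.0 0.2 -0.1 100; 
[ 0.29405124 -1.38842126  0.6128059 ] [-0.01157848 -0.00596713 -0.09646089]
```

```bash
python3 -m inch '0.003 0.003 0.01 0 0.2 0 100; 0.003 0.003 0.01 0 0.2 0 100; 0.0025 0.001 0.013 0 0.2 0 100; 0.001 0 0.013 0 0.2 0 100; 0.001 0 0.013 0 0.2 0 100; 0.001 0 0.013 0 0.2 0 100; 0.001 0 0.013 0 0.2 0 100; 0.001 0 0.013 0 0.2 0 100'; python3 - <<'E'
from h import *
g=Rt(38,42,1); plan(np.array([.527,.3755,.058]),g,2,100,True)
im,d=ctrl.read_camera("wrist"); cv2.imwrite("pics/w2.png",im)
E
```

```text
time_s: 9.2
ee_pos: [0.5425, 0.386, 0.0399]
tcp_rot: [-0.295, 0.886, 0.116, 0.338]
force: [0.8, -0.5, -0.8]
finger_gap: 0.0858
t 9.2 at [0.5425 0.386  0.0399] to [0.537  0.3833 0.0439] F [ 0.8 -0.5 -0.8] gap 0.0858 q [-0.02  0.85 -0.96  2.24  2.28  0.77 -0.49]
0.0009 0.0006 -0.0035 -0.2 -0.0 -0.5 100; 0.0009 0.0006 -0.0035 -0.2 -0.0 -0.5 100;
```

View pics/w2.png

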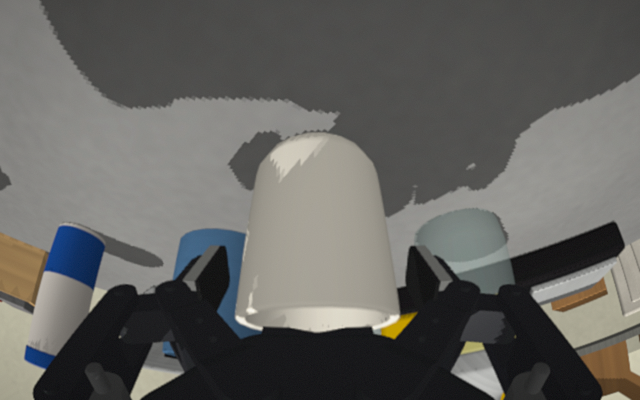

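The cup sits centred between the pads at px (318,240). Closing.

```bash
python3 -m inch '0 0 0 0 0 0 40; 0 0 0 0 0 0 40; 0 0 0 0 0 0 40; 0 0 0 0 0 0 40; 0 0 0 0 0 0 40; 0 0 0 0 0 0 40; 0 0 0 0 0 0 40; 0 0 0 0 0 0 40' 40; python3 - <<'E'
from h import *
o=ctrl.get_obs(); C=np.linalg.inv(np.array(ctrl.camera_info("wrist")["world_to_cam"]))[:3,3]
print("cam in tool",R.from_quat(o["tcp_rot"]).inv().apply(C-o["ee_pos"]).round(3))
g=Rt(25,42,1); plan([.43,.15,.27],g,8,40,True)
E
```

```text
time_s: 10.25
ee_pos: [0.5424, 0.3854, 0.0387]
tcp_rot: [-0.295, 0.886, 0.116, 0.337]
force: [0.7, 1.2, -2.3]
finger_gap: 0.0633
cam in tool [ 0.066 -0.    -0.143]
t 10.25 at [0.5424 0.3854 0.0387] to [0.4415 0.1554 0.2559] F [ 0.7  1.2 -2.3] gap 0.0633 q [-0.02  0.85 -0.96  2.24  2.28  0.77 -0.48]
0.0022 -0.0152 -0.0385 1.0 -0.0 1.1 40; 0.0019 -0.0160 -0.0383 1.0 -0.0 1.1 40; 0.0016 -0.0167 -0.0380 1.0 -0.0 1.1 40; 0.0013 -0.0174 -0.0377 1.0 -0.0 1.1 40; 0.0009 -0.0181 -0.0374 1.0 -0.0 1.1 40; 0.0005 -0.0188 -0.0370 1.0 -0.0 1.1 40; 0.0001 -0.0194 -0.0367 1.0 -0.0 1.1 40; -0.0002 -0.0201 -0.0363 1.0 -0.0 1.1 40;
```

```bash
cat >> h.py <<'E'
R0=R.from_quat([-0.295,0.886,0.116,0.337]); OFF=R0.inv().apply(np.array([.527,.3755,.040])-np.array([.5424,.3854,.0387]))
AZ0=np.degrees(np.arctan2(R0.as_matrix()[1,2],R0.as_matrix()[0,2]))
def cupplan(c,az,n):
    g=R.from_euler('z',az-AZ0,degrees=True)*R0
    o=ctrl.get_obs(); print("cup now",(np.array(o["ee_pos"])+R.from_quat(o["tcp_rot"]).apply(OFF)).round(4),"up",R.from_quat(o["tcp_rot"]).apply(R0.inv().apply([0,0,1])).round(3))
    plan(np.array(c)-g.apply(OFF),g,n,40)
E
python3 -m inch '0.0 -0.001 -0.006 0 0 0 40; 0.01 -0.002 -0.02 0 0 0 40; -0.012 -0.005 -0.025 0 0 0 40; -0.01 -0.01 -0.03 0.8 0 1 40; -0.005 -0.014 -0.034 1 0 1.1 40; 0 -0.018 -0.034 1 0 1.1 40; 0 -0.02 -0.034 1 0 1.1 40; 0 -0.02 -0.034 1 0 1.1 40'; python3 -c "
from h import *
print(AZ0,OFF); cupplan([.385,.03,.2],5,8)"
```

```text
time_s: 11.25
ee_pos: [0.4796, 0.2317, 0.214]
tcp_rot: [-0.238, 0.904, 0.094, 0.341]
force: [0.3, -1.2, -2.4]
finger_gap: 0.0637
37.40970853319113 [ 0.012755    0.00136324 -0.01312675]
cup now [0.4631 0.2238 0.2154] up [0.005 0.001 1.   ]
t 11.25 at [0.4796 0.2317 0.214 ] to [0.4033 0.0301 0.1987] F [ 0.3 -1.2 -2.4] gap 0.0637 q [ 0.41  0.17 -1.03  2.38  1.92  0.18 -0.34]
0.0167 -0.0172 -0.0124 2.1 -0.1 2.3 40; 0.0160 -0.0183 -0.0118 2.1 -0.1 2.3 40; 0.0152 -0.0193 -0.0111 2.1 -0.1 2.3 40; 0.0144 -0.0203 -0.0104 2.1 -0.1 2.3 40; 0.0135 -0.0213 -0.0097 2.1 -0.1 2.3 40; 0.0126 -0.0222 -0.0089 2.1 -0.1 2.3 40; 0.0117 -0.0230 -0.0081 2.1 -0.1 2.3 40; 0.0107 -0.0237 -0.0072 2.1 -0.1 2.3 40;
```

```bash
python3 -m inch '0.0165 -0.017 -0.0125 2.1 0 2.3 40; 0.016 -0.018 -0.012 2.1 0 2.3 40; 0.015 -0.0195 -0.011 2.1 0 2.3 40; 0.0145 -0.02 -0.0105 2.1 0 2.3 40; 0.0135 -0.0215 -0.01 2.1 0 2.3 40; 0.0125 -0.022 -0.009 2.1 0 2.3 40; 0.0115 -0.023 -0.008 2.1 0 2.3 40; 0.0105 -0.0235 -0.007 2.1 0 2.3 40'; python3 -c "
from h import *
cupplan([.375,-.1,.16],-8,8)"
```

```text
time_s: 12.25
ee_pos: [0.4274, 0.0696, 0.2096]
tcp_rot: [-0.079, 0.93, 0.026, 0.357]
force: [0.0, 0.5, -2.8]
finger_gap: 0.0633
cup now [0.4092 0.0679 0.2108] up [-0.006  0.014  1.   ]
t 12.25 at [0.4274 0.0696 0.2096] to [ 0.3929 -0.104   0.1587] F [ 0.   0.5 -2.8] gap 0.0633 q [ 0.96 -0.12 -1.16  2.57  3.56  0.12 -2.08]
0.0102 -0.0206 -0.0004 1.4 0.0 1.7 40; 0.0096 -0.0209 0.0001 1.4 0.0 1.7 40; 0.0089 -0.0212 0.0007 1.4 0.0 1.7 40; 0.0083 -0.0214 0.0012 1.4 0.0 1.7 40; 0.0076 -0.0217 0.0017 1.4 0.0 1.7 40; 0.0070 -0.0218 0.0023 1.4 0.0 1.7 40; 0.0063 -0.0220 0.0028 1.4 0.0 1.7 40; 0.0056 -0.0221 0.0034 1.4 0.0 1.7 40;
```

```bash
python3 -c "
from h import *
cupplan([.395,-.03,.14],2,8)"
```

```text
cup now [0.4092 0.0679 0.2108] up [-0.006  0.014  1.   ]
t 12.25 at [0.4274 0.0696 0.2096] to [ 0.4133 -0.0309  0.1387] F [ 0.   0.5 -2.8] gap 0.0633 q [ 0.96 -0.12 -1.16  2.57  3.56  0.12 -2.08]
0.0088 -0.0120 0.0041 0.6 0.0 0.8 40; 0.0087 -0.0121 0.0042 0.6 0.0 0.8 40; 0.0085 -0.0122 0.0044 0.6 0.0 0.8 40; 0.0083 -0.0122 0.0045 0.6 0.0 0.8 40; 0.0081 -0.0123 0.0046 0.6 0.0 0.8 40; 0.0080 -0.0124 0.0048 0.6 0.0 0.8 40; 0.0078 -0.0124 0.0049 0.6 0.0 0.8 40; 0.0076 -0.0125 0.0050 0.6 0.0 0.8 40;
```

```bash
python3 -m inch '0.009 -0.012 0.004 0.6 0 0.8 40; 0.009 -0.012 0.004 0.6 0 0.8 40; 0.0085 -0.012 0.0045 0.6 0 0.8 40; 0.0085 -0.012 0.0045 0.6 0 0.8 40; 0.008 -0.0125 0.0045 0.6 0 0.8 40; 0.008 -0.0125 0.005 0.6 0 0.8 40; 0.008 -0.0125 0.005 0.6 0 0.8 40; 0.0075 -0.0125 0.005 0.6 0 0.8 40'; python3 -c "
from h import *
cupplan([.39,-.2,.13],-10,8)"
```

```text
time_s: 13.25
ee_pos: [0.4365, -0.0393, 0.173]
tcp_rot: [-0.014, 0.943, -0.001, 0.334]
force: [0.5, 0.2, -1.5]
finger_gap: 0.0635
cup now [ 0.4183 -0.0384  0.1751] up [0.049 0.019 0.999]
t 13.25 at [ 0.4365 -0.0393  0.173 ] to [ 0.4077 -0.2046  0.1287] F [ 0.5  0.2 -1.5] gap 0.0635 q [ 1.22  0.13 -1.27  2.57  2.49  0.19 -0.85]
0.0068 -0.0205 0.0019 0.9 -0.3 1.2 40; 0.0064 -0.0206 0.0022 0.9 -0.3 1.2 40; 0.0060 -0.0207 0.0024 0.9 -0.3 1.2 40; 0.0056 -0.0208 0.0027 0.9 -0.3 1.2 40; 0.0051 -0.0209 0.0030 0.9 -0.3 1.2 40; 0.0047 -0.0209 0.0033 0.9 -0.3 1.2 40; 0.0043 -0.0210 0.0036 0.9 -0.3 1.2 40; 0.0039 -0.0210 0.0039 0.9 -0.3 1.2 40;
```

```bash
python3 -m inch '0.007 -0.02 0.003 0.9 -0.3 1.2 40; 0.007 -0.02 0.003 0.9 -0.3 1.2 40; 0.007 -0.02 0.003 0.9 -0.3 1.2 40; 0.007 -0.02 0.003 0.9 -0.3 1.2 40; 0.006 -0.02 0.003 0.9 -0.3 1.2 40; 0.006 -0.021 0.003 0.9 -0.3 1.2 40; 0.005 -0.021 0.0035 0.9 -0.3 1.2 40; 0.005 -0.021 0.004 0.9 -0.3 1.2 40'; python3 -c "
from h import *
cupplan([.4,-.237,.112],-12,8)"
```

```text
time_s: 14.25
ee_pos: [0.4131, -0.2093, 0.1332]
tcp_rot: [0.083, 0.935, -0.033, 0.343]
force: [0.7, 0.6, -1.6]
finger_gap: 0.0635
cup now [ 0.3954 -0.2047  0.1349] up [0.026 0.007 1.   ]
t 14.25 at [ 0.4131 -0.2093  0.1332] to [ 0.4175 -0.2423  0.1107] F [ 0.7  0.6 -1.6] gap 0.0635 q [ 1.56  0.44 -1.23  2.57  2.5   0.36 -0.56]
0.0009 -0.0039 0.0030 0.1 -0.2 0.3 40; 0.0008 -0.0039 0.0030 0.1 -0.2 0.3 40; 0.0008 -0.0039 0.0030 0.1 -0.2 0.3 40; 0.0008 -0.0039 0.0030 0.1 -0.2 0.3 40; 0.0008 -0.0039 0.0030 0.1 -0.2 0.3 40; 0.0008 -0.0039 0.0030 0.1 -0.2 0.3 40; 0.0008 -0.0039 0.0030 0.1 -0.2 0.3 40; 0.0008 -0.0039 0.0030 0.1 -0.2 0.3 40;
```

```bash
python3 -m inch '0.001 -0.004 0.003 0.1 -0.2 0.3 40; 0.001 -0.004 0.003 0.1 -0.2 0.3 40; 0.001 -0.004 0.003 0.1 -0.2 0.3 40; 0.001 -0.004 0.003 0.1 -0.2 0.3 40; 0.001 -0.004 0.003 0.1 -0.2 0.3 40; 0.001 -0.004 0.003 0.1 -0.2 0.3 40; 0.001 -0.004 0.003 0.1 -0.2 0.3 40; 0.001 -0.004 0.003 0.1 -0.2 0.3 40'; python3 - <<'E'
from h import *
cupplan([.4855,-.251,.108],-12,8)
im,d=ctrl.read_camera("side"); c=im[40:260,220:520]; cv2.imwrite("pics/s2.png",cv2.resize(c,None,fx=2.5,fy=2.5))
for m in ctrl.masks_of("side","cup")[:2]:
    P=cloud("side",d,m["region"]); print(m["confidence"],np.array(m["box"]).round(),np.percentile(P,[3,50,97],axis=0).round(3).tolist() if len(P) else 0)
E
```

```text
time_s: 15.25
ee_pos: [0.4167, -0.2439, 0.1084]
tcp_rot: [0.106, 0.927, -0.034, 0.357]
force: [-0.5, -0.1, -1.9]
finger_gap: 0.0634
cup now [ 0.3992 -0.2386  0.1096] up [-0.006 -0.005  1.   ]
t 15.25 at [ 0.4167 -0.2439  0.1084] to [ 0.503  -0.2563  0.1067] F [-0.5 -0.1 -1.9] gap 0.0634 q [ 1.56  0.6  -1.2   2.56  2.54  0.48 -0.51]
-0.0079 0.0009 0.0074 0.0 0.0 -0.1 40; -0.0079 0.0009 0.0074 0.0 0.0 -0.1 40; -0.0079 0.0009 0.0074 0.0 0.0 -0.1 40; -0.0079 0.0008 0.0074 0.0 0.0 -0.1 40; -0.0079 0.0008 0.0074 0.0 0.0 -0.1 40; -0.0079 0.0008 0.0074 0.0 0.0 -0.1 40; -0.0080 0.0008 0.0074 0.0 0.0 -0.1 40; -0.0080 0.0008 0.0074 0.0 0.0 -0.1 40; 
0.58 [386. 128. 405. 162.] [[0.371, -0.291, 0.035], [0.402, -0.219, 0.114], [0.427, -0.203, 0.152]]
```

View pics/s2.png

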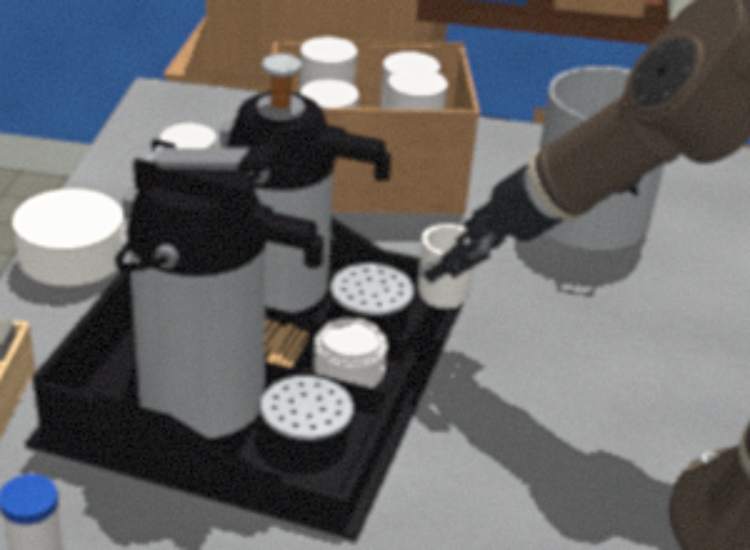

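The cup hangs upright right in front of the grate (crop px (444,265)). Grate centre is at crop (372,290) and nozzle tip at (379,175). I'll project both.

```bash
python3 - <<'E'
from h import *
def ray(c,u,v,z):
    a=world(c,np.array(u,float),np.array(v,float),np.array(.5)); b=world(c,np.array(u,float),np.array(v,float),np.array(3.)); return a+(b-a)*(z-a[2])/(b[2]-a[2])
print("grate",ray("side",220+372/2.5,40+290/2.5,.06),"nozzle",ray("side",220+379/2.5,40+176/2.5,.213))
E
python3 -m inch '-0.008 0.001 0.0075 0 0 0 40; -0.008 0.001 0.0075 0 0 0 40; -0.008 0.001 0.0075 0 0 0 40; -0.008 0.001 0.0075 0 0 0 40; -0.008 0.001 0.0075 0 0 0 40; -0.008 0.001 0.0075 0 0 0 40; -0.004 0 0.004 0 0 0 40; 0 0 0 0 0 0 40'
python3 -c "
from h import *
cupplan([.4855,-.251,.106],-12,4)"
```

```text
grate [ 0.4839137  -0.24216192  0.06      ] nozzle [ 0.48805652 -0.25141323  0.213     ]
time_s: 16.35
ee_pos: [0.4941, -0.2542, 0.1074]
tcp_rot: [0.105, 0.927, -0.034, 0.358]
force: [-0.5, -0.4, -1.8]
finger_gap: 0.0637
cup now [ 0.4765 -0.2489  0.1086] up [-0.007 -0.005  1.   ]
t 16.35 at [ 0.4941 -0.2542  0.1074] to [ 0.503  -0.2563  0.1047] F [-0.5 -0.4 -1.8] gap 0.0637 q [ 1.35  0.62 -1.09  2.43  2.44  0.48 -0.47]
-0.0013 -0.0000 0.0020 0.0 0.1 -0.1 40; -0.0013 -0.0000 0.0020 0.0 0.1 -0.1 40; -0.0013 -0.0000 0.0020 0.0 0.1 -0.1 40; -0.0013 -0.0000 0.0020 0.0 0.1 -0.1 40;
```

```bash
python3 -m inch '-0.0022 0 0.002 0 0 0 40; -0.0022 0 0.002 0 0 0 40; -0.0022 0 0.002 0 0 0 40; 0.0013 0 0.0015 0 0 0 40; 0.0013 0 0.0015 0 0 0 40; 0.0013 0 0.0015 0 0 0 40; 0.0013 0 0.0015 0 0 0 40; 0 0 0 0 0 0 40'
python3 -c "
from h import *
cupplan([.4855,-.250,.1],-12,4)"
```

```text
time_s: 17.35
ee_pos: [0.5028, -0.2565, 0.0988]
tcp_rot: [0.105, 0.927, -0.034, 0.358]
force: [-2.4, 0.3, 2.6]
finger_gap: 0.0637
cup now [ 0.4853 -0.2511  0.1   ] up [-0.007 -0.004  1.   ]
t 17.35 at [ 0.5028 -0.2565  0.0988] to [ 0.503  -0.2553  0.0987] F [-2.4  0.3  2.6] gap 0.0637 q [ 1.32  0.65 -1.07  2.42  2.44  0.5  -0.46]
0.0000 0.0003 0.0000 0.0 0.1 -0.1 40; 0.0000 0.0003 0.0000 0.0 0.1 -0.1 40; 0.0000 0.0003 0.0000 0.0 0.1 -0.1 40; 0.0000 0.0003 0.0000 0.0 0.1 -0.1 40;
```

```bash
python3 -m inch '0 0 0 0 0 0 60; 0 0 0 0 0 0 85; 0 0 0 0 0 0 100; 0 0 0 0 0 0 100; 0 0 0 0 0 0 100; 0 0 -0.004 0 0 0 100; 0 0 -0.008 0 0 0 100; 0 0 -0.012 0 0 0 100'
python3 - <<'E'
from h import *
plan([.39,-.23,.25],Rt(-12,42,1),8,100)
im,d=ctrl.read_camera("wrist"); cv2.imwrite("pics/w3.png",im)
E
```

```text
time_s: 18.35
ee_pos: [0.4867, -0.2525, 0.1174]
tcp_rot: [0.105, 0.927, -0.033, 0.358]
force: [0.4, -0.4, -0.2]
finger_gap: 0.0854
t 18.35 at [ 0.4867 -0.2525  0.1174] to [ 0.39 -0.23  0.25] F [ 0.4 -0.4 -0.2] gap 0.0854 q [ 1.38  0.58 -1.1   2.43  2.43  0.44 -0.47]
-0.0019 0.0003 -0.0206 0.0 0.0 -0.1 100; -0.0019 0.0003 -0.0206 0.0 0.0 -0.1 100; -0.0019 0.0003 -0.0206 0.0 0.0 -0.1 100; -0.0019 0.0003 -0.0206 0.0 0.0 -0.1 100; -0.0019 0.0003 -0.0206 0.0 0.0 -0.1 100; -0.0019 0.0003 -0.0206 0.0 0.0 -0.1 100; -0.0019 0.0003 -0.0206 0.0 0.0 -0.1 100; -0.0019 0.0003 -0.0206 0.0 0.0 -0.1 100;
```

View pics/w3.png

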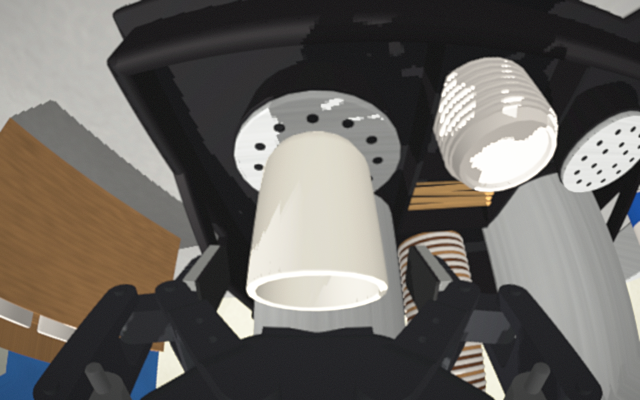

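The cup is released and upright on the grate. Laterally it's centred: foot at x≈318, grate spanning 235–400. Retreating.

```bash
python3 -m inch '0 0 -0.015 0 0 0 100; 0 0 -0.02 0 0 0 100; 0 0 -0.022 0 0 0 100; 0 0 -0.022 0 0 0 100; 0 0 -0.022 0 0 0 100; 0 0 -0.022 0 0 0 100; 0 0 -0.022 0 0 0 100; 0 0 0 0 0 0 100'
python3 - <<'E'
from h import *
im,d=ctrl.read_camera("wrist"); cv2.imwrite("pics/w4.png",im)
ci=ctrl.camera_info("wrist");K=np.array(ci["intrinsics"]);T=np.linalg.inv(np.array(ci["world_to_cam"]))
v,u=np.mgrid[0:400,0:640]; a=(u-K[0,2])/K[0,0]; b=(v-K[1,2])/K[1,1]; r=np.hypot(a,b); s=np.tan(np.minimum(r,1.4))/np.maximum(r,1e-9)
P=(np.stack([a*s*d,-b*s*d,-d,np.ones_like(d)],-1)@T.T)[...,:3][d>0]
sel=lambda z0,z1,rad:P[(P[:,2]>z0)&(P[:,2]<z1)&(np.hypot(P[:,0]-.486,P[:,1]+.251)<rad)]
Q=sel(.134,.144,.06);print("rim",len(Q),cv2.minEnclosingCircle(Q[:,:2].astype(np.float32)))
Q=sel(.056,.063,.065);print("grate",len(Q),cv2.minEnclosingCircle(Q[:,:2].astype(np.float32)),Q.min(0),Q.max(0))
Q=sel(.205,.232,.05);print("nozzle",len(Q),Q.min(0) if len(Q) else 0,Q.max(0) if len(Q) else 0)
plan([.42,-.22,.40],Rt(-20,15,1),16,0)
E
```

```text
time_s: 19.4
ee_pos: [0.4282, -0.2403, 0.2037]
tcp_rot: [0.103, 0.919, -0.038, 0.378]
force: [-0.4, -0.7, -0.6]
finger_gap: 0.0855
rim 1681 ((0.4977109730243683, -0.25428181886672974), 0.04809519276022911)
grate 3583 ((0.4843352437019348, -0.25108131766319275), 0.05072134733200073) [ 0.43536757 -0.30061136  0.05600048] [ 0.5254192  -0.20151853  0.06299822]
nozzle 816 [ 0.47383762 -0.26149413  0.21288044] [ 0.4873515  -0.24148972  0.23198015]
t 19.45 at [ 0.4282 -0.2403  0.2035] to [ 0.42 -0.22  0.4 ] F [ 0.4 -0.1 -0.2] gap 0.0854 q [ 1.77  0.25 -1.26  2.47  3.42  0.15 -1.48]
-0.0081 0.0012 -0.0093 0.3 1.8 0.4 0; -0.0077 0.0012 -0.0095 0.3 1.8 0.4 0; -0.0074 0.0013 -0.0098 0.3 1.8 0.4 0; -0.0071 0.0013 -0.0100 0.3 1.8 0.4 0; -0.0068 0.0013 -0.0103 0.3 1.8 0.4 0; -0.0064 0.0013 -0.0105 0.3 1.8 0.4 0; -0.0061 0.0013 -0.0107 0.3 1.8 0.4 0; -0.0057 0.0012 -0.0109 0.3 1.8 0.4 0; -0.0054 0.0012 -0.0111 0.3 1.8 0.4 0; -0.0050 0.0012 -0.0112 0.3 1.8 0.4 0; -0.0046 0.0012 -0.0114 0.3 1.8 0.4 0; -0.0042 0.0012 -0.0115 0.3 1.8 0.4 0; -0.0039 0.0012 -0.0117 0.3 1.8 0.4 0; -0.0035 0.0011 -0.0118 0.3 1.8 0.4 0; -0.0031 0.0011 -0.0119 0.3 1.8 0.4 0; -0.0027 0.0011 -0.0120 0.3 1.8 0.4 0;
```

View pics/w4.png

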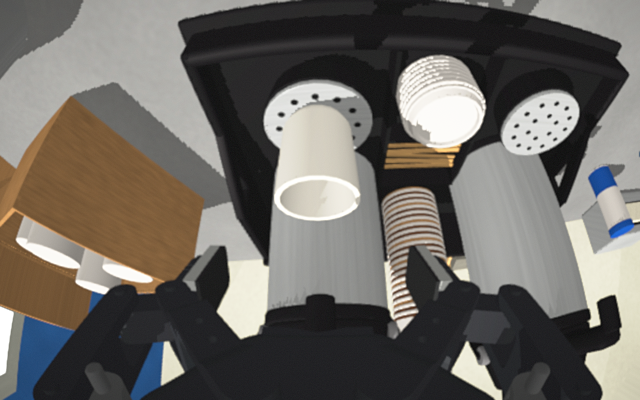

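Grate centre (0.4843,-0.2511) and nozzle y −0.2515 agree with the cup's (0.485,-0.251). Next: raise the arm, close the fingers, bring the tool upright.

```bash
python3 -m inch '-0.006 0 -0.014 0 0 5 60; -0.006 0 -0.016 0 2 5 30; -0.008 0 -0.018 0 2 5 0; -0.01 0 -0.02 0 3 5 0; -0.01 0 -0.02 0 3 5 0; -0.01 0 -0.02 0 3 5 0; -0.01 0 -0.02 0 3 5 0; -0.01 0 -0.02 0 3 5 0'
python3 -c "
from h import *
print(R.from_quat(ctrl.get_obs()['tcp_rot']).as_matrix().round(2))
plan([.45,-.22,.42],Rt(-60,5,1),8,0)"
```

```text
time_s: 20.45
ee_pos: [0.378, -0.2656, 0.1794]
tcp_rot: [0.291, 0.886, 0.068, 0.353]
force: [0.1, -0.8, -0.8]
finger_gap: -0.0004
[[-0.58  0.47  0.67]
 [ 0.56  0.82 -0.09]
 [-0.59  0.33 -0.74]]
t 20.45 at [ 0.378  -0.2656  0.1794] to [ 0.45 -0.22  0.42] F [ 0.1 -0.8 -0.8] gap -0.0004 q [ 1.96  0.34 -1.27  2.47  4.45  0.12 -2.73]
-0.0197 0.0187 -0.0168 3.6 3.4 2.7 0; -0.0177 0.0184 -0.0191 3.6 3.4 2.7 0; -0.0157 0.0180 -0.0212 3.6 3.4 2.7 0; -0.0136 0.0173 -0.0232 3.6 3.4 2.7 0; -0.0113 0.0163 -0.0250 3.6 3.4 2.7 0; -0.0091 0.0152 -0.0265 3.6 3.4 2.7 0; -0.0068 0.0139 -0.0279 3.6 3.4 2.7 0; -0.0045 0.0123 -0.0291 3.6 3.4 2.7 0;
```

The wrist ran into the q5/q7 limits. I'll fit a kinematic model to the logged poses so I can choose a branch deliberately.

```bash
cat > kin.py <<'E'
import numpy as np
from scipy.optimize import least_squares
from scipy.spatial.transform import Rotation as R
import itertools
D=[([1.17,.43,.03,1.57,-.01,1.13,-.08],[.1846,-.5972,.2313],[.9888,.1493,0,-.0008]),
([.77,-.04,-.24,1.91,-.01,1.26,-.74],[.3017,-.2363,.3345],[.989,.146,.001,.002]),
([.47,-.31,-.77,2.17,-.33,.86,-1.16],[.3437,.158,.3112],[.947,.269,.175,-.023]),
([-.13,.03,-.57,2.39,.79,.22,-2.43],[.4319,.2245,.206],[.92,.263,.286,-.045]),
([-.42,.27,-.32,2.25,1.15,.12,-2.74],[.4932,.332,.1638],[.906,.306,.275,-.096]),
([.1,.28,-.91,2.22,1.11,.28,-1.16],[.4823,.3202,.1965],[.459,.838,.272,.116]),
([.16,.29,-1.03,2.29,1.66,.36,-.23],[.4858,.3171,.2063],[-.22,.912,.116,.325]),
([.1,.61,-1.07,2.36,2.19,.66,-.5],[.4966,.3442,.1233],[-.297,.88,.12,.35]),
([-.02,.85,-.96,2.24,2.28,.77,-.49],[.5425,.386,.0399],[-.295,.886,.116,.338]),
([.41,.17,-1.03,2.38,1.92,.18,-.34],[.4796,.2317,.214],[-.238,.904,.094,.341]),
([.96,-.12,-1.16,2.57,3.56,.12,-2.08],[.4274,.0696,.2096],[-.079,.93,.026,.357]),
([1.22,.13,-1.27,2.57,2.49,.19,-.85],[.4365,-.0393,.173],[-.014,.943,-.001,.334]),
([1.56,.44,-1.23,2.57,2.5,.36,-.56],[.4131,-.2093,.1332],[.083,.935,-.033,.343]),
([1.35,.62,-1.09,2.43,2.44,.48,-.47],[.4941,-.2542,.1074],[.105,.927,-.034,.358]),
([1.32,.65,-1.07,2.42,2.44,.5,-.46],[.5028,-.2565,.0988],[.105,.927,-.034,.358]),
([1.77,.25,-1.26,2.47,3.42,.15,-1.48],[.4282,-.2403,.2037],[.103,.919,-.038,.378]),
([1.96,.34,-1.27,2.47,4.45,.12,-2.73],[.378,-.2656,.1794],[.291,.886,.068,.353])]
rz=lambda a:R.from_euler('z',a); ry=lambda a:R.from_euler('y',a)
LO=np.array([-2.62,-.44,-1.27,.08,-1.32,.12,-2.74]); HI=np.array([2.62,2.09,1.32,2.57,4.46,2,2.74])
def fk(q,p,s):
    d1,d2,a1,d3,a2,a3,L,c1,c7=p
    r=rz(-q[0]+c1); x=np.array([0,0,d1]); r=r*ry(q[1]); x=x+r.apply([0,0,d2]); r=r*rz(s[0]*q[2]); x=x+r.apply([a1,0,0])
    r=r*ry(np.pi-q[3]); x=x+r.apply([a2,0,d3]) ; r=r*rz(s[1]*q[4]); r=r*ry(q[5]); x=x+r.apply([a3,0,L]); return x,r*rz(s[2]*q[6]+c7)
def res(p,s):
    o=[]
    for q,x,t in D:
        X,r=fk(q,p,s); o+=list((X-x)*5)+list((R.from_quat(t).inv()*r).as_rotvec())
    return np.array(o)
if __name__=="__main__":
    best=None
    for s in itertools.product((1,-1),repeat=3):
        for c7 in(0,np.pi/2,np.pi,-np.pi/2):
            f=least_squares(res,[.27,.29,.05,.34,-.08,.08,.25,0,c7],args=(s,),max_nfev=60)
            if best is None or f.cost<best[0]: best=(f.cost,s,f.x)
    print(best[0],best[1],best[2].round(3)); r=res(best[2],best[1]).reshape(-1,6); print("rms pos m",np.sqrt((r[:,:3]**2).mean())/5,"rot",np.sqrt((r[:,3:]**2).mean()))
    np.savez("kin.npz",p=best[2],s=best[1])
E
python3 kin.py
```

```text
20.993680451258186 (-1, -1, -1) [-0.056  0.406  0.883 -0.416 -0.236  0.047  0.094  0.057  1.295]
rms pos m 0.04286123498155347 rot 0.8816770665727061
```

```bash
sed -i 's/ry(np.pi-q\[3\])/ry(q[3])/; s/\[.27,.29,.05,.34,-.08,.08,.25,0,c7\]/[.3,.35,.0,.35,0,0,.25,0,c7]/' kin.py; python3 kin.py
```

```text
0.05898973937030593 (-1, -1, -1) [ 2.620e-01  5.780e-01 -1.400e-02  4.420e-01  2.000e-02 -1.000e-03
  3.560e-01 -6.700e-02  1.517e+00]
rms pos m 0.008345521675721841 rot 0.023919235179295343
```

```bash
python3 - <<'E'
import numpy as np; from kin import *
k=np.load("kin.npz"); p,s=k["p"],k["s"]; qc=np.array([1.96,.34,-1.27,2.47,4.45,.12,-2.73])
rng=np.random.default_rng(0); G=[]
for i in range(60):
    q0=rng.uniform(LO+.05,HI-.05)
    def f(q):
        X,r=fk(q,p,s); z=r.as_matrix()[:,2]; return np.r_[(X-[.609,-.2695,.37])*10,(z-[0,0,-1])*3,(q-qc)*.003]
    o=least_squares(f,q0,bounds=(LO+.08,HI-.08))
    if np.abs(o.fun[:6]).max()<.05: G.append((np.abs(o.x-qc).max(),o.x.round(2)))
G.sort(key=lambda g:g[0]); seen=[]
for g in G:
    if all(np.abs(g[1]-h).max()>.3 for h in seen): seen.append(g[1]); print(round(g[0],2),g[1],"jaw",fk(g[1],p,s)[1].as_matrix()[:,1].round(2))
q=seen[0]
for t in np.linspace(0,1,9):
    X,r=fk(qc+(q-qc)*t,p,s); print(round(t,2),X.round(3),r.as_matrix()[:,2].round(2),r.as_matrix()[:,1].round(2))
E
```

```text
Traceback (most recent call last):
ValueError: Initial guess is outside of provided bounds
```

```bash
cat > goals.py <<'E'
import numpy as np; from kin import *
k=np.load("kin.npz"); p,s=k["p"],k["s"]; qc=np.array([1.96,.34,-1.27,2.47,4.45,.12,-2.73])
rng=np.random.default_rng(0); G=[]
for i in range(60):
    q0=rng.uniform(LO+.1,HI-.1)
    def f(q):
        X,r=fk(q,p,s); z=r.as_matrix()[:,2]; return np.r_[(X-[.609,-.2695,.37])*10,(z-[0,0,-1])*3,(q-qc)*.003]
    o=least_squares(f,q0,bounds=(LO+.08,HI-.08))
    if np.abs(o.fun[:6]).max()<.05: G.append((np.abs(o.x-qc).max(),o.x.round(2)))
G.sort(key=lambda g:g[0]); seen=[]
for g in G:
    if all(np.abs(g[1]-h).max()>.5 for h in seen): seen.append(g[1]); print(round(g[0],2),g[1],"jaw",fk(g[1],p,s)[1].as_matrix()[:,1].round(2))
q=seen[0]
for t in np.linspace(0,1,9):
    X,r=fk(qc+(q-qc)*t,p,s); print(round(t,2),X.round(3),r.as_matrix()[:,2].round(2),r.as_matrix()[:,1].round(2))
E
python3 goals.py
```

```text
3.85 [ 0.96  0.65 -1.19  1.25  0.6   1.61 -2.66] jaw [-0.83 -0.55  0.  ]
0.0 [ 0.383 -0.276  0.18 ] [ 0.66 -0.13 -0.74] [0.49 0.82 0.29]
0.12 [ 0.516 -0.317  0.302] [ 0.87 -0.15 -0.48] [0.47 0.58 0.66]
0.25 [ 0.606 -0.391  0.442] [ 0.94 -0.29 -0.18] [0.26 0.28 0.92]
0.38 [ 0.637 -0.489  0.552] [ 0.85 -0.53  0.03] [-0.05 -0.02  1.  ]
0.5 [ 0.624 -0.581  0.592] [ 0.64 -0.77  0.04] [-0.37 -0.27  0.89]
0.62 [ 0.598 -0.625  0.551] [ 0.4  -0.9  -0.19] [-0.62 -0.42  0.67]
0.75 [ 0.588 -0.588  0.462] [ 0.22 -0.81 -0.54] [-0.77 -0.48  0.42]
0.88 [ 0.597 -0.459  0.382] [ 0.1  -0.49 -0.87] [-0.83 -0.52  0.2 ]
1.0 [ 0.61 -0.27  0.37] [-0. -0. -1.] [-0.83 -0.55  0.  ]
```

```bash
cat > g2.py <<'E'
import numpy as np; from kin import *
k=np.load("kin.npz"); p,s=k["p"],k["s"]; qc=np.array([1.96,.34,-1.27,2.47,4.45,.12,-2.73]); q15=np.array([1.32,.65,-1.07,2.42,2.44,.5,-.46])
for tilt in (30,40,50,60):
  for az in (-60,-40,-20,0,20):
    a,t=np.radians([az,tilt]); zt=np.array([np.cos(a)*np.sin(t),np.sin(a)*np.sin(t),-np.cos(t)]); b=None
    for q0 in (q15,qc+[0,0,.15,-.1,-.3,.1,.2],[1.,.8,-.9,1.8,2.5,.3,-.5],[.7,.8,-.4,1.7,3.,.3,-1.5],[.9,.6,-1,1.6,1.5,.5,-.3]):
        f=lambda q:np.r_[(fk(q,p,s)[0]-[.609,-.2695,.33])*10,(fk(q,p,s)[1].as_matrix()[:,2]-zt)*3,(q-q15)*.003]
        o=least_squares(f,np.clip(q0,LO+.06,HI-.06),bounds=(LO+.05,HI-.05))
        if np.abs(o.fun[:6]).max()<.05 and (b is None or np.abs(o.x-q15).max()<np.abs(b-q15).max()): b=o.x
    if b is not None: print(tilt,az,b.round(2),"jaw",fk(b,p,s)[1].as_matrix()[:,1].round(2))
E
python3 g2.py
```

```text
30 -60 [ 0.99  0.47 -1.22  1.71  1.01  1.2  -0.46] jaw [0.97 0.09 0.23]
30 -40 [ 1.15  0.39 -1.22  1.78  0.86  0.92 -0.46] jaw [ 0.91 -0.    0.4 ]
30 -20 [ 1.29  0.37 -1.22  1.8   0.6   0.74 -0.46] jaw [ 0.83 -0.26  0.5 ]
30 0 [ 1.37  0.42 -1.22  1.76  0.33  0.74 -0.46] jaw [ 0.73 -0.54  0.42]
30 20 [ 1.38  0.51 -1.22  1.67  0.18  0.87 -0.46] jaw [ 0.7  -0.67  0.25]
40 -60 [ 0.95  0.45 -1.22  1.83  1.21  1.17 -0.46] jaw [0.94 0.3  0.18]
40 -40 [ 1.17  0.32 -1.22  1.93  1.09  0.75 -0.46] jaw [0.87 0.27 0.41]
40 -20 [ 1.38  0.29 -1.22  1.95  0.68  0.45 -0.46] jaw [ 0.76 -0.14  0.64]
40 0 [ 1.48  0.36 -1.22  1.9   0.1   0.47 -0.46] jaw [ 0.53 -0.72  0.45]
40 20 [ 1.49  0.5  -1.22  1.78 -0.06  0.68 -0.46] jaw [ 0.52 -0.84  0.17]
50 -60 [ 0.89  0.45 -1.2   1.94  1.44  1.21 -0.46] jaw [0.88 0.47 0.04]
50 -40 [ 1.16  0.3  -1.22  2.07  1.48  0.7  -0.46] jaw [0.76 0.61 0.23]
50 -20 [ 1.42  0.25 -1.22  2.1   1.29  0.21 -0.46] jaw [0.68 0.47 0.57]
50 0 [ 1.56  0.36 -1.22  2.03 -0.41  0.23 -0.46] jaw [ 0.14 -0.97  0.17]
50 20 [ 1.58  0.53 -1.22  1.88 -0.37  0.54 -0.46] jaw [ 0.29 -0.95 -0.06]
60 -60 [ 0.75  0.46 -1.1   2.04  1.63  1.29 -0.46] jaw [ 0.81  0.56 -0.14]
60 -40 [ 1.06  0.32 -1.16  2.19  1.88  0.8  -0.46] jaw [ 0.6  0.8 -0.1]
60 -20 [ 1.42  0.3  -1.22  2.23  2.5   0.33 -0.46] jaw [ 0.16  0.94 -0.29]
60 0 [ 1.6   0.41 -1.22  2.15  4.41  0.19 -0.46] jaw [-0.48 -0.27 -0.83]
60 20 [ 1.63  0.6  -1.22  1.96 -0.77  0.46 -0.46] jaw [ 0.06 -0.9  -0.44]
```

```bash
cat > jp.py <<'E'
import numpy as np, sys; from kin import *
from h import ctrl
k=np.load("kin.npz"); p,s=k["p"],k["s"]
def ik(pos,az,tilt,seed,jw=.003):
    a,t=np.radians([az,tilt]); zt=np.array([np.cos(a)*np.sin(t),np.sin(a)*np.sin(t),-np.cos(t)]); seed=np.array(seed)
    f=lambda q:np.r_[(fk(q,p,s)[0]-pos)*10,(fk(q,p,s)[1].as_matrix()[:,2]-zt)*3,(q-seed)*jw]
    o=least_squares(f,np.clip(seed,LO+.06,HI-.06),bounds=(LO+.05,HI-.05)); return o.x,np.abs(o.fun[:6]).max()
def rows(q0,q1,n,claw=0):
    q=[q0+(q1-q0)*i/n for i in range(n+1)]
    for i in range(n):
        x,r=fk(q[i],p,s); X,S=fk(q[i+1],p,s)
        print(*[f"{v:.4f}" for v in r.inv().apply(X-x)],*[f"{v:.1f}" for v in (r.inv()*S).as_rotvec(degrees=True)],claw,end="; ")
    print()
    for i in range(0,n+1,2):
        x,r=fk(q[i],p,s); print("   ",x.round(3),r.as_matrix()[:,2].round(2),q[i].round(2))
E
python3 - <<'E'
from jp import *
qc=np.array(ctrl.get_obs()["q"]); print(qc.round(2))
for pos,az,tl,seed in [([.45,-.33,.34],-50,55,[1.3,.2,-1.15,2.3,1.9,.6,-.8]),([.45,-.33,.34],-60,60,[1.3,.2,-1.15,2.3,1.9,.6,-.8])]:
    qa,e=ik(pos,az,tl,seed); print(qa.round(2),e)
    rows(qc,qa,16)
qb,e=ik([.609,-.27,.37],0,0,[.96,.6,-1.1,1.3,.7,1.5,-.8]); print(qb.round(2),e); rows(qa,qb,16)
E
```

```text
[ 1.96  0.34 -1.27  2.47  4.45  0.12 -2.73]
[ 1.35 -0.11 -0.94  2.31  1.6   0.27 -0.8 ] 5.832801788896447e-06
-0.0146 0.0041 0.0025 0.9 -1.4 1.3 0; -0.0152 0.0038 0.0020 1.0 -1.6 1.3 0; -0.0156 0.0035 0.0015 1.1 -1.7 1.3 0; -0.0158 0.0032 0.0010 1.3 -1.9 1.2 0; -0.0157 0.0028 0.0003 1.4 -1.9 1.2 0; -0.0154 0.0025 -0.0004 1.5 -2.0 1.2 0; -0.0148 0.0022 -0.0012 1.6 -2.0 1.2 0; -0.0140 0.0020 -0.0021 1.6 -1.9 1.3 0; -0.0130 0.0018 -0.0030 1.7 -1.8 1.3 0; -0.0117 0.0017 -0.0039 1.7 -1.7 1.4 0; -0.0101 0.0017 -0.0049 1.7 -1.5 1.4 0; -0.0084 0.0018 -0.0059 1.6 -1.3 1.5 0; -0.0064 0.0021 -0.0069 1.5 -1.1 1.6 0; -0.0042 0.0024 -0.0079 1.4 -0.8 1.7 0; -0.0019 0.0030 -0.0089 1.2 -0.4 1.8 0; 0.0006 0.0038 -0.0098 1.0 -0.1 1.9 0; 
    [ 0.382 -0.28   0.18 ] [ 0.66 -0.13 -0.74] [ 1.96  0.34 -1.27  2.47  4.45  0.12 -2.73]
    [ 0.406 -0.291  0.198] [ 0.67 -0.19 -0.72] [ 1.88  0.29 -1.23  2.45  4.09  0.14 -2.49]
    [ 0.426 -0.305  0.218] [ 0.68 -0.26 -0.69] [ 1.81  0.23 -1.19  2.43  3.74  0.16 -2.25]
    [ 0.443 -0.32   0.24 ] [ 0.67 -0.34 -0.66] [ 1.73  0.17 -1.14  2.41  3.38  0.17 -2.01]
    [ 0
[... 2720 characters left out ...]
.365] [ 0.38 -0.76 -0.52] [ 1.23  0.12 -1.16  2.19  1.51  0.86 -0.8 ]
    [ 0.502 -0.367  0.378] [ 0.32 -0.75 -0.57] [ 1.19  0.19 -1.16  2.05  1.37  0.97 -0.8 ]
    [ 0.52  -0.373  0.381] [ 0.25 -0.71 -0.66] [ 1.15  0.27 -1.16  1.92  1.24  1.07 -0.8 ]
    [ 0.537 -0.369  0.378] [ 0.19 -0.63 -0.75] [ 1.11  0.34 -1.16  1.79  1.1   1.18 -0.8 ]
    [ 0.554 -0.355  0.371] [ 0.13 -0.52 -0.84] [ 1.07  0.41 -1.15  1.65  0.97  1.28 -0.8 ]
    [ 0.572 -0.332  0.366] [ 0.08 -0.37 -0.93] [ 1.03  0.49 -1.15  1.52  0.84  1.39 -0.8 ]
    [ 0.59  -0.303  0.364] [ 0.04 -0.19 -0.98] [ 0.99  0.56 -1.15  1.38  0.7   1.49 -0.8 ]
    [ 0.609 -0.27   0.37 ] [ 0. -0. -1.] [ 0.95  0.63 -1.15  1.25  0.57  1.59 -0.8 ]
```

```bash
python3 -m inch '-0.0146 0.004 0.0025 0.9 -1.4 1.3 0; -0.015 0.004 0.002 1 -1.6 1.3 0; -0.0155 0.0035 0.0015 1.1 -1.7 1.3 0; -0.016 0.003 0.001 1.3 -1.9 1.2 0; -0.0155 0.003 0 1.4 -1.9 1.2 0; -0.0155 0.0025 -0.0005 1.5 -2 1.2 0; -0.015 0.002 -0.001 1.6 -2 1.2 0; -0.014 0.002 -0.002 1.6 -1.9 1.3 0'; python3 - <<'E'
from jp import *
o=ctrl.get_obs(); qc=np.array(o["q"]); print(qc.round(2))
qa,e=ik([.46,-.34,.37],-60,62,[1.3,.2,-1.15,2.3,1.9,.6,-.8]); print(qa.round(2),e)
rows(qc,qa,8)
E
```

```text
time_s: 21.45
ee_pos: [0.4477, -0.3264, 0.2596]
tcp_rot: [0.416, 0.804, -0.023, 0.425]
force: [-0.8, -0.7, -0.0]
finger_gap: -0.0003
[ 1.13  0.05 -0.59  2.43  3.07  0.21 -1.9 ]
[ 1.3   0.   -1.15  2.28  1.62  0.71 -0.8 ] 1.6009244316883553e-06
-0.0319 0.0206 -0.0016 -0.8 -4.6 0.6 0; -0.0294 0.0148 -0.0017 0.2 -4.3 0.6 0; -0.0256 0.0091 -0.0021 1.2 -3.8 0.6 0; -0.0205 0.0037 -0.0031 2.1 -3.1 0.6 0; -0.0142 -0.0011 -0.0044 2.9 -2.2 0.4 0; -0.0071 -0.0052 -0.0062 3.6 -1.1 0.2 0; 0.0008 -0.0085 -0.0083 4.0 0.1 -0.1 0; 0.0093 -0.0107 -0.0105 4.3 1.4 -0.4 0; 
    [ 0.445 -0.313  0.253] [ 0.64 -0.43 -0.64] [ 1.13  0.05 -0.59  2.43  3.07  0.21 -1.9 ]
    [ 0.484 -0.327  0.31 ] [ 0.68 -0.52 -0.52] [ 1.17  0.04 -0.73  2.39  2.71  0.34 -1.63]
    [ 0.497 -0.342  0.354] [ 0.65 -0.62 -0.43] [ 1.21  0.03 -0.87  2.35  2.35  0.46 -1.35]
    [ 0.487 -0.349  0.375] [ 0.57 -0.71 -0.41] [ 1.26  0.01 -1.01  2.32  1.98  0.58 -1.08]
    [ 0.46 -0.34  0.37] [ 0.44 -0.76 -0.47] [ 1.3   0.   -1.15  2.28  1.62  0.71 -0.8 ]
```

```bash
python3 -m inch '-0.032 0.02 -0.0015 -0.8 -4.6 0.6 0; -0.0295 0.015 -0.0015 0.2 -4.3 0.6 0; -0.0255 0.009 -0.002 1.2 -3.8 0.6 0; -0.0205 0.0035 -0.003 2.1 -3.1 0.6 0; -0.014 -0.001 -0.0045 2.9 -2.2 0.4 0; -0.007 -0.005 -0.006 3.6 -1.1 0.2 0; 0.001 -0.0085 -0.0085 4 0.1 -0.1 0; 0.0095 -0.0105 -0.0105 4.3 1.4 -0.4 0'; python3 - <<'E'
from jp import *
o=ctrl.get_obs(); qc=np.array(o["q"]); print(qc.round(2))
off=np.array(o["ee_pos"])-fk(qc,p,s)[0]; print("model err",off.round(3))
for seed in ([.96,.6,-1.1,1.3,.7,1.5,-.8],[.7,.6,-.5,1.3,.4,1.3,-.6]):
    qb,e=ik(np.array([.609,-.27,.375])-off,0,0,seed); print(qb.round(2),e); rows(qc,qb,16)
E
```

```text
time_s: 22.45
ee_pos: [0.4542, -0.3551, 0.3664]
tcp_rot: [0.51, 0.703, -0.196, 0.456]
force: [0.1, 0.8, 0.4]
finger_gap: -0.0002
[ 0.82 -0.   -0.69  2.28  1.51  0.74 -0.71]
model err [ 0.012 -0.021  0.01 ]
[ 0.97  0.61 -1.17  1.31  0.55  1.57 -0.8 ] 3.6783751334626794e-07
-0.0102 0.0128 0.0087 1.7 0.5 4.2 0; -0.0065 0.0126 0.0076 1.8 0.9 4.2 0; -0.0031 0.0121 0.0065 2.0 1.2 4.1 0; 0.0001 0.0113 0.0053 2.1 1.5 4.0 0; 0.0029 0.0103 0.0041 2.3 1.9 3.9 0; 0.0055 0.0091 0.0029 2.5 2.2 3.8 0; 0.0077 0.0078 0.0017 2.7 2.4 3.6 0; 0.0096 0.0064 0.0005 2.9 2.7 3.5 0; 0.0111 0.0050 -0.0006 3.0 3.0 3.3 0; 0.0122 0.0037 -0.0018 3.2 3.2 3.0 0; 0.0131 0.0024 -0.0030 3.4 3.4 2.8 0; 0.0136 0.0011 -0.0042 3.5 3.6 2.5 0; 0.0138 -0.0000 -0.0054 3.7 3.7 2.3 0; 0.0137 -0.0011 -0.0067 3.8 3.9 2.0 0; 0.0134 -0.0020 -0.0081 3.9 4.0 1.7 0; 0.0128 -0.0029 -0.0095 4.0 4.1 1.4 0; 
    [ 0.442 -0.335  0.357] [ 0.39 -0.77 -0.51] [ 0.82 -0.   -0.69  2.28  1.51  0.74 -0.71]
    [ 0.473 -0.347  0.367] [ 0.33 -0.77 -0.54] [ 0.84  0.07 -0.75  2.16  1.39  0.84 -0.73]
    [ 0.499 -0.353  0.368] [ 0.27 -0.76 -0.6 ] [ 0.86
[... 1348 characters left out ...]
.368] [ 0.3  -0.78 -0.55] [ 0.8   0.05 -0.67  2.16  1.35  0.83 -0.7 ]
    [ 0.468 -0.371  0.371] [ 0.22 -0.76 -0.61] [ 0.79  0.11 -0.66  2.04  1.2   0.92 -0.69]
    [ 0.481 -0.373  0.367] [ 0.14 -0.7  -0.7 ] [ 0.77  0.16 -0.65  1.92  1.04  1.01 -0.67]
    [ 0.496 -0.365  0.36 ] [ 0.07 -0.62 -0.78] [ 0.76  0.22 -0.64  1.79  0.88  1.1  -0.66]
    [ 0.515 -0.346  0.353] [ 0.03 -0.49 -0.87] [ 0.74  0.28 -0.62  1.67  0.72  1.19 -0.64]
    [ 0.539 -0.319  0.35 ] [ 0.   -0.35 -0.94] [ 0.73  0.33 -0.61  1.55  0.56  1.28 -0.63]
    [ 0.566 -0.286  0.353] [-0.01 -0.18 -0.98] [ 0.71  0.39 -0.6   1.43  0.4   1.37 -0.61]
    [ 0.597 -0.249  0.365] [ 0. -0. -1.] [ 0.7   0.44 -0.59  1.31  0.24  1.46 -0.6 ]
```

```bash
python3 -m inch '-0.013 0.0035 0.007 2.6 0.6 4.9 0; -0.0095 0.004 0.006 2.7 1 4.8 0; -0.006 0.0045 0.005 2.8 1.3 4.6 0; -0.0025 0.005 0.004 2.9 1.6 4.4 0; 0.0005 0.005 0.003 2.9 1.9 4.2 0; 0.0035 0.005 0.001 3 2.2 4 0; 0.0065 0.005 0 3.1 2.5 3.7 0; 0.009 0.005 -0.002 3.1 2.7 3.5 0'; python3 - <<'E'
from h import *
g=R.from_quat(ctrl.get_obs()["tcp_rot"]).as_matrix(); az=np.degrees(np.arctan2(-g[0,1],g[1,1])); print(g.round(2),az)
x=g[:,0]; a=np.degrees(np.arctan2(x[1],x[0]))
plan([.609,-.2695,.365],Rt(a,0),16,0)
E
```

```text
time_s: 23.45
ee_pos: [0.4994, -0.3554, 0.3564]
tcp_rot: [0.796, 0.534, -0.115, 0.26]
force: [-0.9, -0.1, -0.2]
finger_gap: 0.0001
[[ 0.4   0.91  0.09]
 [ 0.79 -0.29 -0.54]
 [-0.46  0.29 -0.84]] -107.96068078056685
t 23.45 at [ 0.4994 -0.3554  0.3564] to [ 0.609  -0.2695  0.365 ] F [-0.9 -0.1 -0.2] gap 0.0001 q [ 0.8   0.24 -0.7   1.74  0.78  1.15 -0.57]
0.0068 0.0048 -0.0027 1.2 1.7 0.3 0; 0.0069 0.0047 -0.0026 1.2 1.7 0.3 0; 0.0070 0.0046 -0.0025 1.2 1.7 0.3 0; 0.0071 0.0045 -0.0024 1.2 1.7 0.3 0; 0.0071 0.0045 -0.0022 1.2 1.7 0.3 0; 0.0072 0.0044 -0.0021 1.2 1.7 0.3 0; 0.0073 0.0043 -0.0020 1.2 1.7 0.3 0; 0.0074 0.0042 -0.0019 1.2 1.7 0.3 0; 0.0075 0.0042 -0.0017 1.2 1.7 0.3 0; 0.0075 0.0041 -0.0016 1.2 1.7 0.3 0; 0.0076 0.0040 -0.0014 1.2 1.7 0.3 0; 0.0077 0.0039 -0.0013 1.2 1.7 0.3 0; 0.0077 0.0039 -0.0012 1.2 1.7 0.3 0; 0.0078 0.0038 -0.0010 1.2 1.7 0.3 0; 0.0078 0.0038 -0.0008 1.2 1.7 0.3 0; 0.0079 0.0037 -0.0007 1.2 1.7 0.3 0;
```

Well-conditioned now. Next is a move to vertical above the cap, keeping height.

```bash
python3 -m inch '0.0135 0.009 -0.008 2.4 3.4 0.6 0; 0.014 0.009 -0.007 2.4 3.4 0.6 0; 0.014 0.009 -0.006 2.4 3.4 0.6 0; 0.0145 0.0085 -0.005 2.4 3.4 0.6 0; 0.015 0.008 -0.004 2.4 3.4 0.6 0; 0.015 0.008 -0.003 2.4 3.4 0.6 0; 0.015 0.0075 -0.002 2.4 3.4 0.6 0; 0.015 0.0075 -0.001 2.4 3.4 0.6 0'; python3 - <<'E'
from h import *
g=R.from_quat(ctrl.get_obs()["tcp_rot"]).as_matrix(); x=g[:,0]; a=np.degrees(np.arctan2(x[1],x[0]))
plan([.609,-.2695,.350],Rt(a,0),4,0)
for c in("side","scene"):
    im,d=ctrl.read_camera(c)
    for t in ("plunger_top","cup"):
        for m in ctrl.masks_of(c,t)[:1]:
            P=cloud(c,d,m["region"]); print(c,t,round(m["confidence"],2),np.array(m["box"]).round(),np.percentile(P,[3,50,97],axis=0).round(3).tolist() if len(P) else 0)
    if c=="side": cv2.imwrite("pics/s3.png",cv2.resize(im[20:220,260:500],None,fx=3,fy=3))
E
```

```text
time_s: 24.45
ee_pos: [0.6097, -0.2336, 0.3627]
tcp_rot: [0.837, 0.544, 0.016, -0.049]
force: [-0.0, -0.5, -0.3]
finger_gap: 0.0002
t 24.45 at [ 0.6097 -0.2336  0.3627] to [ 0.609  -0.2695  0.35  ] F [-0.  -0.5 -0.3] gap 0.0002 q [ 0.75  0.57 -0.78  1.17  0.29  1.58 -0.37]
-0.0085 0.0037 0.0023 -0.9 -1.1 0.0 0; -0.0084 0.0036 0.0025 -0.9 -1.1 0.0 0; -0.0084 0.0036 0.0027 -0.9 -1.1 0.0 0; -0.0083 0.0035 0.0029 -0.9 -1.1 0.0 0; 
side plunger_top 0.56 [326.  63. 341.  84.] [[0.593, -0.285, 0.282], [0.608, -0.261, 0.322], [0.625, -0.248, 0.333]]
side cup 0.91 [360. 128. 377. 162.] [[0.455, -0.283, 0.06], [0.483, -0.23, 0.114], [0.514, -0.218, 0.139]]
scene plunger_top 0.94 [216. 271. 236. 298.] [[0.591, -0.289, 0.283], [0.613, -0.273, 0.331], [0.629, -0.253, 0.335]]
scene cup 0.62 [196. 281. 212. 315.] [[0.453, -0.284, 0.071], [0.458, -0.258, 0.115], [0.499, -0.239, 0.142]]
```

View pics/s3.png

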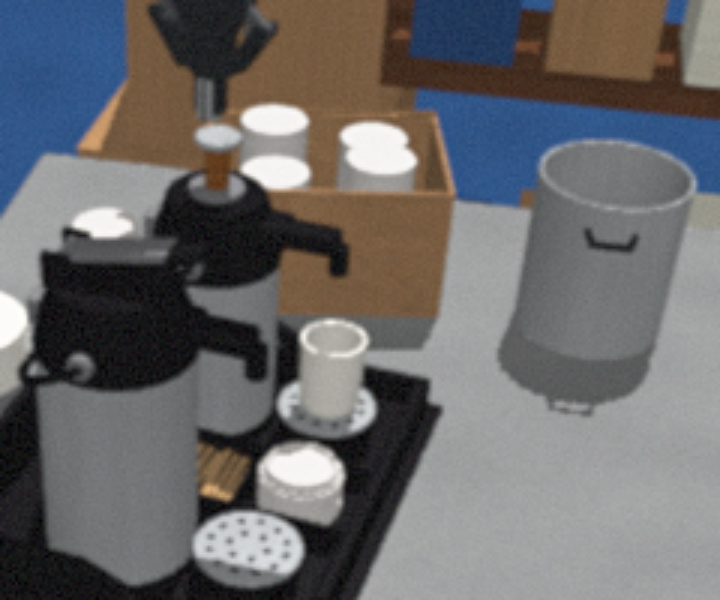

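The cup stands upright on the grate below the spout (crop (333,370), nozzle (338,265)). The plunger is up at (218,138) and the gripper is just above it. I'll centre and go down to just above the cap.

```bash
python3 -m inch '-0.0085 0.0035 0.0025 -0.9 -1.1 0 0; -0.0085 0.0035 0.0025 -0.9 -1.1 0 0; -0.0085 0.0035 0.0025 -0.9 -1.1 0 0; -0.0085 0.0035 0.0025 -0.9 -1.1 0 0; 0 0 0.002 0 0 0 0; 0 0 0.002 0 0 0 0; 0 0 0.002 0 0 0 0; 0 0 0 0 0 0 0'; python3 - <<'E'
from h import *
g=R.from_quat(ctrl.get_obs()["tcp_rot"]).as_matrix(); x=g[:,0]; a=np.degrees(np.arctan2(x[1],x[0]))
plan([.609,-.2695,.292],Rt(a,0),8,0)
E
```

```text
time_s: 25.75
ee_pos: [0.6061, -0.2744, 0.3452]
tcp_rot: [0.839, 0.544, -0.003, 0.007]
force: [0.2, 0.4, 0.7]
finger_gap: 0.0002
t 25.75 at [ 0.6061 -0.2744  0.3452] to [ 0.609  -0.2695  0.292 ] F [0.2 0.4 0.7] gap 0.0002 q [ 0.77  0.54 -0.76  1.24  0.38  1.49 -0.36]
0.0008 0.0000 0.0066 0.1 0.1 0.0 0; 0.0008 0.0000 0.0066 0.1 0.1 0.0 0; 0.0008 0.0000 0.0066 0.1 0.1 0.0 0; 0.0008 0.0000 0.0066 0.1 0.1 0.0 0; 0.0007 0.0001 0.0066 0.1 0.1 0.0 0; 0.0007 0.0001 0.0066 0.1 0.1 0.0 0; 0.0007 0.0001 0.0066 0.1 0.1 0.0 0; 0.0007 0.0001 0.0066 0.1 0.1 0.0 0;
```

```bash
python3 -m inch '0.003 0 0.003 0.4 0.4 0 0; 0.003 0 0.004 0.4 0.4 0 0; 0 0 0.005 0 0 0 0; 0 0 0.005 0 0 0 0; 0 0 0.005 0 0 0 0; 0 0 0.005 0 0 0 0; 0 0 0.005 0 0 0 0; 0 0 0.005 0 0 0 0'
```

```text
time_s: 26.75
ee_pos: [0.6091, -0.2684, 0.3111]
tcp_rot: [0.839, 0.544, 0.0, -0.001]
force: [-3.7, 0.7, 10.5]
finger_gap: 0.0002
```

```bash
python3 -m inch '0 0 0.004 0 0 0 0; 0 0 0.004 0 0 0 0; 0 0 0.004 0 0 0 0; 0 0 0.004 0 0 0 0; 0 0 0.003 0 0 0 0; 0 0 0.002 0 0 0 0; 0 0 0.002 0 0 0 0; 0 0 0.002 0 0 0 0'
```

```text
time_s: 27.75
ee_pos: [0.6092, -0.2683, 0.2989]
tcp_rot: [0.84, 0.543, 0.002, 0.005]
force: [-4.9, 1.6, 12.5]
finger_gap: -0.0001
```

```bash
python3 -m inch '0 0 0.004 0 0 0 0; 0 0 0.004 0 0 0 0; 0 0 0.004 0 0 0 0; 0 0 0.003 0 0 0 0; 0 0 0.003 0 0 0 0; 0 0 0.003 0 0 0 0; 0 0 0.003 0 0 0 0; 0 0 0.003 0 0 0 0'
```

```text
time_s: 28.75
ee_pos: [0.6092, -0.2684, 0.2921]
tcp_rot: [0.841, 0.541, 0.005, 0.014]
force: [-8.9, 2.0, 20.9]
finger_gap: -0.0004
```

```bash
python3 -m inch '0 0 0.004 0 0 0 0; 0 0 0.004 0 0 0 0; 0 0 0.004 0 0 0 0; 0 0 0.004 0 0 0 0; 0 0 0.004 0 0 0 0; 0 0 0.004 0 0 0 0; 0 0 0.004 0 0 0 0; 0 0 0.004 0 0 0 0'; python3 - <<'E'
from h import *
o=ctrl.get_obs(); print(o["ee_pos"],o["force"])
im,d=ctrl.read_camera("side"); cv2.imwrite("pics/s4.png",cv2.resize(im[20:220,260:500],None,fx=3,fy=3))
for t in("plunger_top","cup"):
    for m in ctrl.masks_of("side",t)[:1]:
        P=cloud("side",d,m["region"]); print(t,m["confidence"],np.percentile(P,[3,50,97],axis=0).round(3).tolist())
o=ctrl.get_obs(); print(o["ee_pos"],o["force"],o["time_s"])
E
```

```text
time_s: 29.75
ee_pos: [0.6094, -0.2684, 0.2921]
tcp_rot: [0.841, 0.54, 0.008, 0.028]
force: [-12.5, 2.2, 26.6]
finger_gap: 0.0003
[ 0.60935742 -0.26836997  0.29211299] [-12.45150803   2.17450771  26.56748199]
plunger_top 0.57 [[0.567, -0.044, 0.33], [0.615, -0.021, 0.344], [0.683, -0.0, 0.357]]
cup 0.82 [[0.454, -0.312, 0.055], [0.484, -0.232, 0.113], [0.516, -0.218, 0.14]]
[ 0.60934138 -0.26842047  0.29210508] [-12.15023588   2.06939501  26.73876038] 29.9
```

View pics/s4.png

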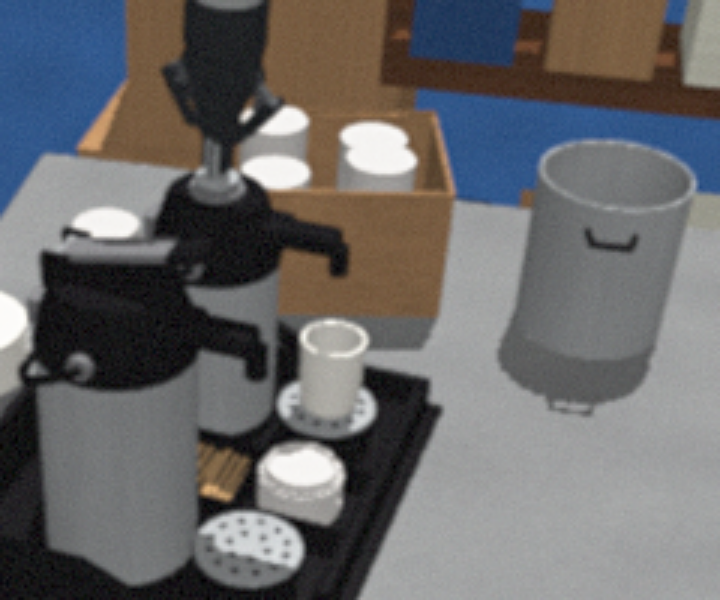

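The plunger cap is down on the pot's head, with z held at 0.292 m while the push rose from 21 to 27 N, so it is at the stop. The cup is unmoved on the grate, so I'm handing in.

```bash
python3 -c "
from bench import ctrl
print(ctrl.job_done()); o=ctrl.get_obs(); print(o['ee_pos'],o['force'],o['time_s'])"
```

```text
the job is handed in; nothing more can be done
None
the job is handed in; nothing more can be done
```

The job is done and handed in at about 29.9 s, with the arm still holding the plunger down. I stood the white cup upright on the plunger pot's drip grate, let go of it, and only then pressed the plunger to its stop with closed fingertips.

**Cup:** It stood at about (0.485, −0.251). The wrist camera put the grate centre at (0.484, −0.251) and the nozzle at y −0.2515. The last side view shows it upright and unmoved.

**Plunger:** The fingertips stopped at z = 0.2921 m, matching the stated 0.292 m for fully down. They stayed there while the upward force on the tool rose from 21 to 27 N, so the plunger is on its stop.

**Checks that disagreed or failed:**
- My estimate of the grate centre from the side picture was about 9 mm off in y. I used the depth-based values instead, and they agreed with each other.
- In the last picture the network's "plunger_top" detection landed on the lever pot, so I ignored it and judged by position, force and the picture.
- The push also carried about 12 N of sideways force.
- The wrist ran into joint limits twice while tilted, which cost a few seconds of re-orienting.
- I did not measure the lever or the other objects again at the end. The lever and the lids looked unchanged in the last view.

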